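Nest the coolant strainers on the hook

TASK

Hang the three coolant strainers from the rack on the hook, nested in one another: the largest first, then the middle one, then the smallest, all open towards the hook's tip. Slide each one back along the arm and press until the sprung buffer at the back visibly gives (a few millimetres, not to its hard stop) before you let it go and fetch the next. Work gently, never ram the hook, leave the squeegee and everything else on the bench alone, and let go of all of them at the end.

Things in the scene. Friction and masses are not known exactly. Their poses are not given: they have to be found in the camera images.
- large: The largest of three like steel strainers: tray 120 mm wide (y), 110 tall (z), 16 deep (x -8 to +8), 3 mm perforated sheet at the back (+x), open side -x, 3 mm rims, 56 mm gap in the top rim's middle for the next one's stem. Origin: centre of the underside; z up the stem. Stem (24 mm wide) and eye are 8 mm thick, x 0 to +8. Stands upright in a rack slot. About 240 g.
- medium: The middle one of three like steel strainers: tray 96 mm wide (y), 90 tall (z), 16 deep (x -8 to +8), 3 mm perforated sheet at the back (+x), open side -x, 3 mm rims, 56 mm gap in the top rim's middle for the next one's stem. Origin: centre of the underside; z up the stem. Stem (24 mm wide) and eye are 8 mm thick, x 0 to +8. Stands upright in a rack slot. About 170 g.
- small: The smallest of three like steel strainers: tray 72 mm wide (y), 70 tall (z), 16 deep (x -8 to +8), 3 mm perforated sheet at the back (+x), open side -x, 3 mm rims, 56 mm gap in the top rim's middle for the next one's stem. Origin: centre of the underside; z up the stem. Stem (24 mm wide) and eye are 8 mm thick, x 0 to +8. Stands upright in a rack slot. About 120 g.
- large_eye (a point): Seat point of the large strainer's eye, 180 mm above its underside, x = +4 (mid-thickness); axes as the strainer's. The hook arm's axis lies here when it hangs. Opening 26 mm wide, 30 mm down from here, top an inverted V. Frame 38 mm wide (y), from 36 below to 9 mm above: pinch it across y, 13 mm below this point; the arm passes between the fingers.
- medium_eye (a point): Seat point of the medium strainer's eye, 170 mm above its underside, x = +4 (mid-thickness); axes as the strainer's. The hook arm's axis lies here when it hangs. Opening 26 mm wide, 30 mm down from here, top an inverted V. Frame 38 mm wide (y), from 36 below to 9 mm above: pinch it across y, 13 mm below this point; the arm passes between the fingers.
- small_eye (a point): Seat point of the small strainer's eye, 160 mm above its underside, x = +4 (mid-thickness); axes as the strainer's. The hook arm's axis lies here when it hangs. Opening 26 mm wide, 30 mm down from here, top an inverted V. Frame 38 mm wide (y), from 36 below to 9 mm above: pinch it across y, 13 mm below this point; the arm passes between the fingers.
- hook: Fixed steel stand; origin on the table below the arm. The arm, a level bar 10 mm thick, runs along local x, axis at y = 0, 260 mm up, and points to -x. Post 24 by 30 mm, to 269 mm high, at x = +85; base plate 110 by 140 by 12 mm under it. A clamped collar on the arm carries a sprung buffer plate, 36 mm wide, 36 mm below to 12 mm above the arm's axis, facing -x.
- hook_tip (a point): Centre of the arm's round upturned tip (10 mm thick): local x = -70 mm, 12 mm above the arm's axis. The arm is level up to x = -60 mm and rises from there. To pass, an eye must be about 17 mm above its seated height (then 5 mm free above the tip, 8 mm below the arm). Axes as the hook's.
- hook_seat (a point): Point on the hook arm's axis at local x = -42 mm, 18 mm behind the bend of the tip: a good place to lower an eye onto the arm. From there a hanging strainer slides back (+x). Axes as the hook's.
- buffer (a joint): How far the buffer plate is pushed in along the hook's +x (m): 0 free, 0.008 at its hard stop. Yields from 3 N, plus 1 N per mm, plus up to 3 N of friction of the strainers on the arm; springs back. Its free face lies anywhere from local x = +10 to +40 mm: the collar is clamped elsewhere each time and this is not measured, so it must be seen or felt.
- rack: Fixed slotted timber rack, 181 by 130 mm, walls 47 mm high; origin centre of underside. Four slots 19 mm wide along local y at local x = -60, -20, 20, 60 mm, their floors 12 mm above the table. The three strainers and the squeegee stand in them in any order.
- squeegee: Squeegee standing in the rack: 110 mm wide blade, 172 mm tall, no eye. Origin centre of underside. Not to be used.
- bit_wide: Loose brass core bit, 40 mm wide, 60 mm tall. Origin centre of underside.
- bit_thin: Loose brass core bit, 24 mm wide, 65 mm tall. Origin centre of underside.
- rub_stone: Loose grey rubbing stone, 100 by 40 by 25 mm. Origin centre of underside.
- spanner: Loose steel spanner lying far on the table. Origin underneath it.
- spray: Loose white bottle, 60 mm wide, 160 mm tall. Origin centre of underside.
- tin: Loose green tin, 80 mm wide, 90 mm tall. Origin centre of underside.
There are look-alikes about, which are no part of the job. Leave any yellow look-alike of the medium alone. Leave any purple look-alike of the large alone.

How it is judged:
By the outcome, as a careful person would: the job done as asked, in the order asked, and still so for the second after the job is handed in, with the robot touching nothing.
It also fails if it takes over 72 s, if anything falls off the work surface, if the arm or the gripper's body presses on something with over 40 N, if the wrist force passes 120 N, or if a joint passes its speed limit or range.

ROBOT

A 7-joint arm with a two-finger parallel gripper is mounted at the origin on the work surface. World frame = base frame: x ahead of the robot, y to its left, z up, the work surface at z = 0. Lengths are in m, angles in rad, forces in N, time in s.
With the tool pointing down it reaches from about 0.4 to 0.9 m from the base axis. Payload 5.6 kg.
Tool frame: the origin (TCP) lies between the finger pads; the fingertips stand 11 mm ahead of it and the grasp point (between the pads) lies 8 mm behind it (bot.tips_ahead is the distance from the TCP to the fingertips, in m); y points along the fingers, z is the direction in which the jaws open and shut, and the axes are right-handed (so a half turn about y gives the same grasp; the last joint's range is limited). The gripper opens to 92 mm and grips with 3 to 60 N. Pads are 20 mm wide; open, the fingers measure 128 mm over their backs; the gripper's body (75 mm by 189 mm) begins 69 mm behind the grasp point.
Start: joints at [1.189, 0.468, -0.012, 1.603, 0.006, 1.071, -0.056], TCP at [0.216, -0.613, 0.226] pointing down, gripper open.
Joint ranges: [-2.53, 2.53], [-0.31, 2.02], [-1.57, 1.55], [0.28, 2.44], [-1.29, 4.43], [0.15, 1.84], [-2.92, 2.92]. Speed limits (rad/s): [2.57, 2.57, 3.14, 3.14, 3.14, 3.14, 3.14].

INTERFACE

Orientations are given as a rotation vector (axis times angle).
In Python, from station import bot gives the robot as it stands.
- The arm moves only by the tool play_rows, never from a script. Its argument "steps" is one flat list of numbers, 7 for each row, row after row: the finger opening in m, from 0 to 0.0919, then the shift along the tool's x, y, z in m, then the turn, a rotation vector about the tool's x, y, z in degrees. In form: [hand, x, y, z, wx, wy, wz, hand, x, y, z, wx, wy, wz, ...]. A call has exactly 5 rows; each row shifts and turns the pose as measured when the row begins, along the tool's axes as they then stand; what a row does not reach is not made up. A row lasts 1/8 s, in which the tool goes at most 62.5 mm and 10.7 degrees, less where a joint would pass 70% of its speed; a pose out of reach is approached as far as the arm can. A call with a gripper value outside its range is refused whole. The fingers move at their own pace and stop on an object; "force" is the grip in N (left out, the last holds). Time passes only in rows, so rows that do not move let the fingers close, or fill a call up. It gives the time, the measured TCP pose, the force and the opening at its end, in the units of the state.
- bot.get_state(): the state, without advancing time (a new reading comes with each control period).
- bot.get_image(name): name is "scene" or "top"; returns (picture, depth): 420x560x3 uint8, red, green, blue; 420x560 float32, m along the optical axis (not along the pixel's ray), 0 where there is no reading.
- bot.calibration(name): a dict with "K" (3x3 intrinsics, pixels), "distortion" ([k1, k2, p1, p2, k3] as OpenCV has them; the pictures are not rectified), "eye" and "rotation" of the camera in the world. Camera axes: x right, y down, z forward; pixel columns grow to the right and rows downward; lengths in m; the calibration is good to about 2 mm. A picture is of the moment at which its call begins. calibration takes no time and is no camera call.
- bot.finish_job(): hands the job in, once; it reports no verdict.
The state is a dict: "time": time; "joint_pos": joint angles; "joint_velocities": joint speeds; "tau": joint torques, N m; "tool_pos": TCP position; "tcp_rot": TCP orientation; "contact_force": force on the tool from outside, world axes, zero at the start; "torque": the same for the moment, N m; "opening": opening from 0.0 (shut) to 1.0 (fully open).
Only numpy, scipy, OpenCV 4.12 (cv2) and the standard library are available. Lean on these libraries where they do the work, as an engineer would, in place of code of your own. Each camera call takes 0.05 s, during which the arm holds its last target.

## Working session

There is one attempt and no reset: what is moved stays moved. The work goes in short steps, Python scripts to look and compute and a tool call to move; the robot and the scene stay as the last step left them, time stands still between calls to the robot, and variables do not carry over. Pictures are saved under pics/ and viewed, and the job is handed in when it is done.

Besides the shell and the picture viewer there is one more tool, called after "Request:" as name(argument=value, ...), one argument or row to a line, values as JSON. play_rows: Moves the arm, as the interface text tells. Its arguments: {"type":"object","properties":{"steps":{"type":"array"},"force":{"type":"number"}},"required":["steps"]}

```bash
ls; mkdir -p pics; cat > h.py <<'E'
import numpy as np, cv2
from station import bot
from scipy.spatial.transform import Rotation as R
def snap(n,tag):
    im,d=bot.get_image(n); cv2.imwrite(f'pics/{tag}.png',im[:,:,::-1]); np.save(f'pics/{tag}.npy',d); return im,d
def crop(tag,u0,v0,u1,v1,s,out):
    im=cv2.imread(f'pics/{tag}.png')[v0:v1,u0:u1]; cv2.imwrite(f'pics/{out}.png',cv2.resize(im,None,fx=s,fy=s,interpolation=cv2.INTER_CUBIC))
def rays(n,uv):
    c=bot.calibration(n);K=np.array(c['K']);D=np.array(c['distortion'])
    p=cv2.undistortPoints(np.array(uv,float).reshape(-1,1,2),K,D).reshape(-1,2)
    Rm=np.array(c['rotation']); 
    return np.array(c['eye']),np.c_[p,np.ones(len(p))]@Rm.T
def unproj(n,uv,d):
    e,r=rays(n,uv); return e+r*np.array(d).reshape(-1,1)
def atz(n,uv,z):
    e,r=rays(n,uv); return e+r*((z-e[2])/r[:,2])[:,None]
def cloud(n,tag):
    d=np.load(f'pics/{tag}.npy'); v,u=np.mgrid[0:420,0:560]
    P=unproj(n,np.c_[u.ravel(),v.ravel()],d.ravel()); return P.reshape(420,560,3),d
def proj(n,P):
    c=bot.calibration(n);Rm=np.array(c['rotation']);e=np.array(c['eye'])
    rv=cv2.Rodrigues(Rm.T)[0]; return cv2.projectPoints(np.array(P,float).reshape(-1,1,3),rv,-Rm.T@e,np.array(c['K']),np.array(c['distortion']))[0].reshape(-1,2)
E
python3 - <<'E'
from h import *
for n in('scene','top'):
    snap(n,n+'0'); c=bot.calibration(n); print(n,c)
s=bot.get_state(); print(s); print(R.from_rotvec(s['tcp_rot']).as_matrix())
E
```

```text
pics
scene {'K': array([[472.84312817,   0.        , 286.45402602],
       [  0.        , 472.84312817, 209.64512342],
       [  0.        ,   0.        ,   1.        ]]), 'distortion': array([-0.01473901,  0.        ,  0.        ,  0.        ,  0.        ]), 'eye': array([0.90801525, 0.56142554, 1.29405952]), 'rotation': array([-0.88421341, -2.75068016,  0.75502258])}
top {'K': array([[528.43013721,   0.        , 283.51202629],
       [  0.        , 528.43013721, 206.60620791],
       [  0.        ,   0.        ,   1.        ]]), 'distortion': array([-0.17909896,  0.        ,  0.        ,  0.        ,  0.        ]), 'eye': array([0.34823994, 0.00820792, 1.72473997]), 'rotation': array([-2.14806453,  2.16447639, -0.12034308])}
{'time': 0.1, 'joint_pos': array([ 1.18900623,  0.46830147, -0.01160954,  1.60350953,  0.00599783,
        1.0713902 , -0.05628781]), 'joint_velocities': array([ 0.00208214, -0.00245853,  0.00081289, -0.00335626,  0.00013923,
        0.00022919,  0.00081614]), 'tau': array([ 1.10976442e-03, -5.21649384e+01, -1.24718834e-02, -2.44368732e+01,
       -5.68309065e-02,  1.40927191e-02,  3.95943630e-05]), 'tool_pos': array([ 0.21580252, -0.61260451,  0.22473668]), 'tcp_rot': array([-0.34886616,  2.03936781, -2.03620606]), 'contact_force': array([-0.32523079,  1.36520169,  0.25231259]), 'torque': array([-0.02179157,  0.02037234,  0.02278677]), 'opening': 1.0002973300633162}
[[-9.43173187e-01 -6.24736390e-04  3.32300992e-01]
 [-3.32301561e-01  1.44472192e-03 -9.43172087e-01]
 [ 1.09151397e-04 -9.99998761e-01 -1.57022386e-03]]
```

```bash
sed -i "s/np.array(c\['rotation'\])/R.from_rotvec(c['rotation']).as_matrix()/" h.py
python3 - <<'E'
from h import *
for n in('scene','top'):
    c=bot.calibration(n); print(R.from_rotvec(c['rotation']).as_matrix().round(2).tolist(), atz(n,[[280,210]],0))
    P,d=cloud(n,n+'0'); print(P[210,280],P[100,100],P[300,400])
    im=cv2.imread(f'pics/{n}0.png'); cv2.imwrite(f'pics/{n}0b.png',cv2.resize(im,(800,600),interpolation=cv2.INTER_CUBIC))
E
```

```text
[[-0.81, 0.5, -0.29], [0.58, 0.7, -0.42], [-0.01, -0.51, -0.86]] [[ 0.48761362 -0.07655452  0.        ]]
[ 0.48873818 -0.07484794  0.00346157] [ 0.7717416  -0.71521226  0.12710337] [ 0.38092335  0.36754454 -0.00090063]
[[-0.01, -0.99, 0.12], [-1.0, 0.01, 0.01], [-0.01, -0.12, -0.99]] [[0.54379266 0.03246837 0.        ]]
[ 0.54396948  0.03249031 -0.00155947] [0.933531   0.65714054 0.00345108] [ 0.24479954 -0.35810701 -0.00635011]
```

View pics/scene0.png

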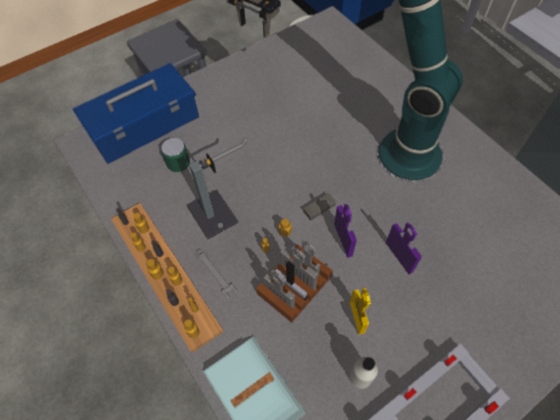

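View pics/top0.png

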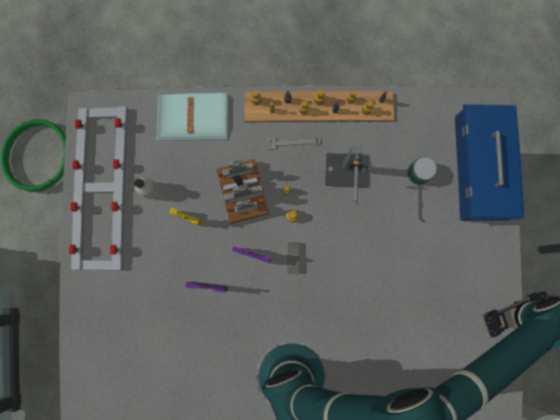

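Scene shows the rack around (300,275), hook around (210,190); purple/yellow decoys stand separately. Enlarging the crops.

```bash
python3 - <<'E'
from h import *
crop('scene0',245,205,345,330,6,'c1'); crop('scene0',155,120,265,245,6,'c2')
crop('top0',205,140,305,235,7,'c3'); crop('top0',310,130,390,220,7,'c4')
E
cd pics; sed -n 1p /dev/null; python3 - <<'E'
import cv2,numpy as np
a=cv2.imread('c1.png');print(a.shape,cv2.imread('c2.png').shape)
for n in('c1','c2'): 
    a=cv2.imread(n+'.png'); cv2.imwrite(n+'.png',cv2.resize(a,None,fx=.8,fy=.8))
E
```

```text
(750, 600, 3) (750, 660, 3)
```

View pics/c1.png

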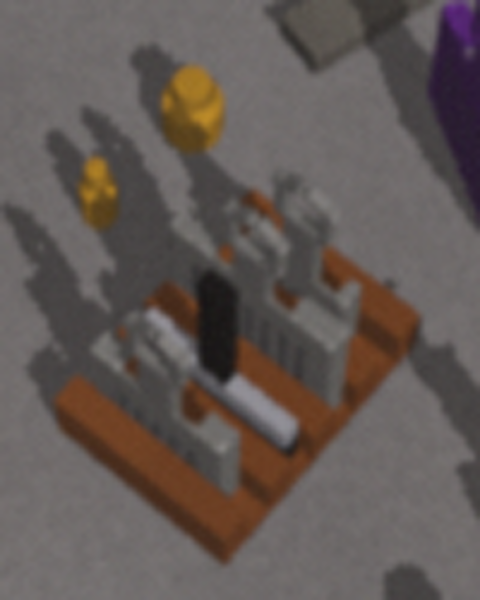

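View pics/c2.png

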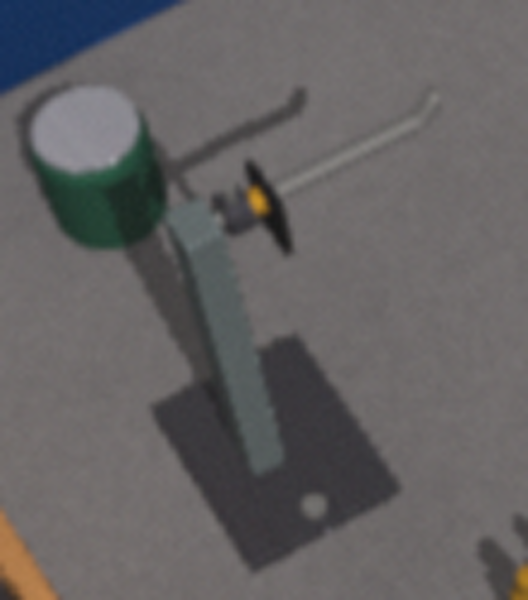

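View pics/c3.png

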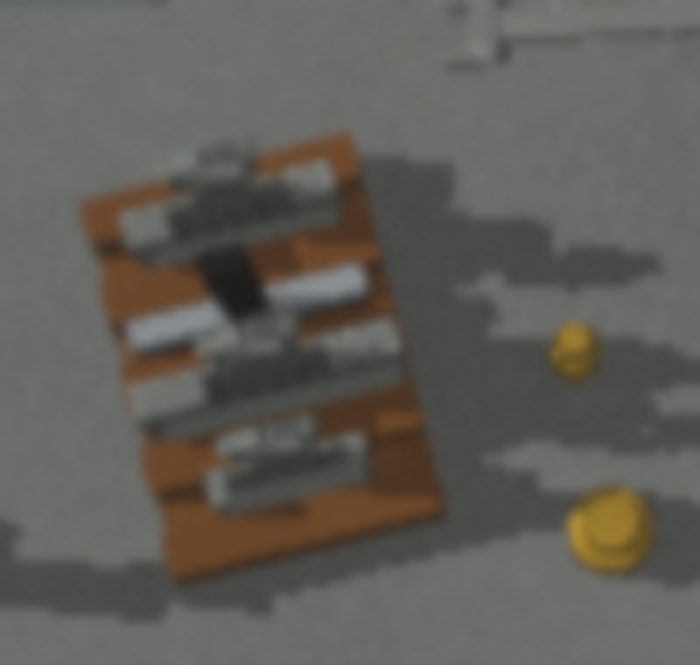

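View pics/c4.png

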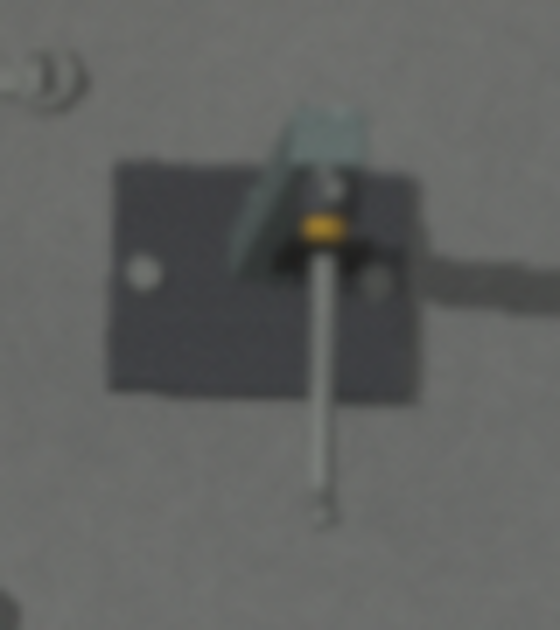

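```bash
python3 - <<'E'
from h import *
P,d=cloud('top','top0'); 
# rack top: region, z 0.04-0.055 brownish
im=cv2.imread('pics/top0.png').astype(int)
b,g,r=im[...,0],im[...,1],im[...,2]
v,u=np.mgrid[0:420,0:560]
m=(u>210)&(u<275)&(v>150)&(v<232)&(r>g*1.35)&(r>60)
Q=P[m]; print(m.sum(), np.percentile(Q[:,2],[5,25,50,75,95]).round(3))
# corners from c3 (pixel = 205+x/7-.. ) at z=.047 
c=np.array([[82,203],[350,133],[443,513],[175,582]])/7-0.43+[205,140]
W=atz('top',c,0.047); print(W.round(4)); 
e=[np.linalg.norm(W[i]-W[(i+1)%4]) for i in range(4)]; print(e, W.mean(0))
for i in range(4):
    dd=W[(i+1)%4]-W[i]; print(np.degrees(np.arctan2(dd[1],dd[0])))
mask=(u>205)&(u<300)&(v>140)&(v<235)
S=P[mask]; S=S[S[:,2]>.1]; print(len(S))
P2,d2=cloud('scene','scene0')
S2=P2[205:330,245:345].reshape(-1,3); S2=S2[(S2[:,2]>.1)]; print(len(S2))
np.savez('pics/pc.npz',S=S,S2=S2)
c=np.array([[58,410],[228,560],[418,325],[258,195]])/4.8-0.4+[245,205]
W=atz('scene',c,0.047); print(W.round(4)); print([np.linalg.norm(W[i]-W[(i+1)%4]) for i in range(4)], W.mean(0))
E
```

```text
767 [0.011 0.041 0.046 0.049 0.053]
[[0.6752 0.2375 0.047 ]
 [0.7069 0.1132 0.047 ]
 [0.5296 0.0707 0.047 ]
 [0.4989 0.1932 0.047 ]]
[np.float64(0.1283107830224978), np.float64(0.18228934655585075), np.float64(0.1263658236752801), np.float64(0.1818585499730512)] [0.60263572 0.15366083 0.047     ]
-75.73558141723325
-166.50872944808128
104.07628528860981
14.102449740979646
558
1149
[[0.7046 0.1203 0.047 ]
 [0.6765 0.2498 0.047 ]
 [0.502  0.2004 0.047 ]
 [0.5283 0.0762 0.047 ]]
[np.float64(0.1325200375657779), np.float64(0.18136555650264113), np.float64(0.12700428485886828), np.float64(0.18182166127850743)] [0.602858   0.16168401 0.047     ]
```

```bash
python3 - <<'E'
from h import *
z=np.load('pics/pc.npz'); c=np.array([.6026,.1537]); a=np.radians(14); ex=np.array([np.cos(a),np.sin(a)]); ey=np.array([-ex[1],ex[0]])
for k in('S','S2'):
    S=z[k]; L=np.c_[(S[:,:2]-c)@ex,(S[:,:2]-c)@ey,S[:,2]]*1000
    # plot side view x-z and top x-y, y-z
    img=np.full((560,800,3),255,np.uint8)
    for p in L:
        col=tuple(int(t) for t in cv2.applyColorMap(np.uint8([[np.clip((p[2]-100)*2.4,0,255)]]),cv2.COLORMAP_JET)[0,0])
        cv2.circle(img,(int(150+p[0]*3+250),int(130+p[1]*1.5)),1,col,-1)
        cv2.circle(img,(int(400+p[0]*3),int(550-(p[2]-90)*2.5)),1,(0,0,0),-1)
    cv2.imwrite(f'pics/p{k}.png',img)
    for s in(-60,-20,20,60):
        M=L[abs(L[:,0]-s)<18]; 
        if len(M): print(k,s,len(M),'maxz',np.percentile(M[:,2],97).round(), 'low y',np.percentile(M[M[:,2]<135][:,1],[2,98]).round() if (M[:,2]<135).sum()>5 else None,'high y',np.percentile(M[M[:,2]>150][:,1],[2,50,98]).round() if (M[:,2]>150).sum()>5 else None,'hix',np.percentile(M[M[:,2]>150][:,0],[2,50,98]).round() if (M[:,2]>150).sum()>5 else None)
E
```

```text
S -60 77 maxz 183.0 low y [-11.  10.] high y [-20.  -1.  20.] hix [-59. -55. -50.]
S -20 225 maxz 204.0 low y [-62.  56.] high y [-23.  -3.  17.] hix [-18. -16. -10.]
S 20 63 maxz 187.0 low y [-10.   9.] high y [-10.   0.  10.] hix [16. 19. 27.]
S 60 154 maxz 195.0 low y [-50.  43.] high y [-24.  -4.  17.] hix [62. 65. 70.]
S2 -60 167 maxz 183.0 low y [-9. 14.] high y [-18.   4.  21.] hix [-63. -56. -53.]
S2 -20 429 maxz 202.0 low y [-60.  58.] high y [-21.  -1.  18.] hix [-23. -16. -13.]
S2 20 139 maxz 186.0 low y [-7. 13.] high y [-7.  5. 13.] hix [12. 21. 25.]
S2 60 263 maxz 192.0 low y [-48.  44.] high y [-22.  -3.  18.] hix [58. 63. 66.]
```

View pics/pS.png

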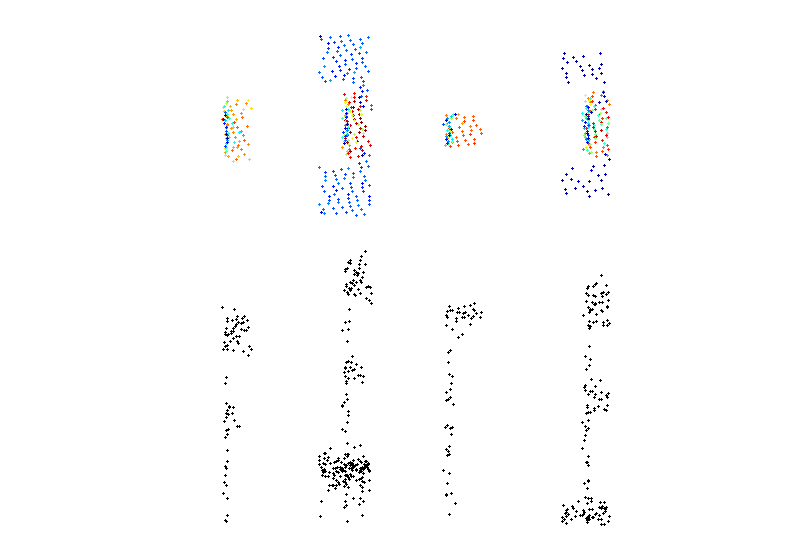

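View pics/pS2.png

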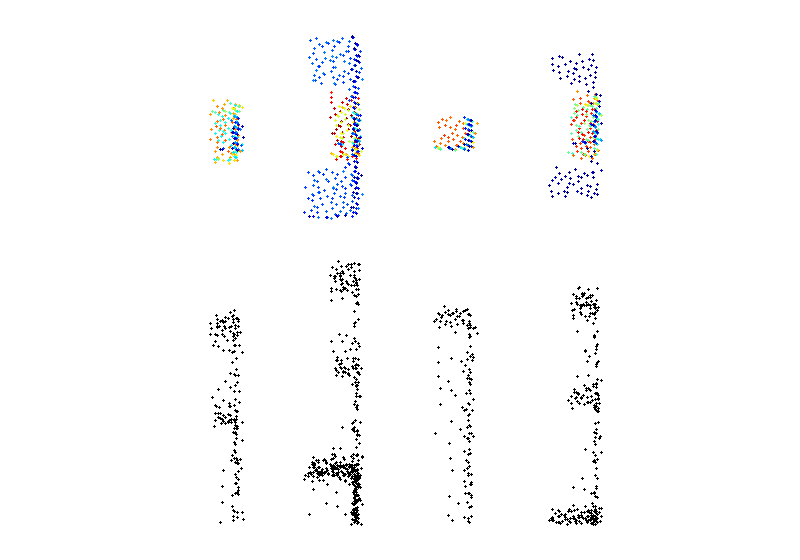

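```bash
python3 - <<'E'
from h import *
f=lambda p,s,o:np.array(p)/s-0.43+np.array(o)
t=f([[323,255],[321,370],[319,480]],7,[310,130]); print('top arm',atz('top',t,.26).round(4).tolist(), 'tip',atz('top',f([[323,510]],7,[310,130]),.274).round(4))
print('post top', atz('top',f([[300,108],[365,108],[368,162],[296,162]],7,[310,130]),.269).round(4).tolist())
b=f([[115,160],[420,178],[415,403],[110,388]],7,[310,130]); print('base',atz('top',b,.012).round(4).tolist(),atz('top',b,.012).mean(0))
s=f([[280,190],[350,155],[420,118]],4.8,[155,120]); print('scene arm',atz('scene',s,.26).round(4).tolist(),'tip',atz('scene',f([[433,98]],4.8,[155,120]),.274).round(4))
print('plate scene top/bottom', atz('scene',f([[252,165],[290,250]],4.8,[155,120]),.26))
b=f([[152,407],[293,335],[400,490],[253,572]],4.8,[155,120]);W=atz('scene',b,.012); print('base scene',W.round(4).tolist(),W.mean(0))
for n,(u0,v0,u1,v1) in dict(top=(310,130,390,220),scene=(155,120,265,245)).items():
    P,d=cloud(n,n+'0'); S=P[v0:v1,u0:u1].reshape(-1,3); S=S[(S[:,2]>.2)]
    S=S[(S[:,0]<.8)&(S[:,0]>.5)]
    print(n,len(S)); A=S[abs(S[:,2]-.262)<.012]
    o=np.argsort(A[:,0]); print((A[o][::max(1,len(o)//40)]*1000).round().astype(int).tolist())
E
```

```text
top arm [[0.6377, -0.186, 0.26], [0.5907, -0.1839, 0.26], [0.546, -0.182, 0.26]] tip [[ 0.5321 -0.1815  0.274 ]]
post top [[0.6965, -0.1772, 0.269], [0.6964, -0.2036, 0.269], [0.6741, -0.2041, 0.269], [0.6742, -0.1749, 0.269]]
base [[0.7331, -0.1213, 0.012], [0.7238, -0.2662, 0.012], [0.6157, -0.2606, 0.012], [0.6238, -0.1169, 0.012]] [ 0.67410951 -0.19123976  0.012     ]
scene arm [[0.6277, -0.186, 0.26], [0.5824, -0.1839, 0.26], [0.5355, -0.183, 0.26]] tip [[ 0.5266 -0.1807  0.274 ]]
plate scene top/bottom [[ 0.63153081 -0.21058519  0.26      ]
 [ 0.64457615 -0.14712409  0.26      ]]
base scene [[0.7214, -0.2618, 0.012], [0.616, -0.2558, 0.012], [0.6218, -0.1127, 0.012], [0.7296, -0.117, 0.012]] [ 0.67220737 -0.18681305  0.012     ]
top 404
[[531, -182, 274], [540, -186, 267], [546, -178, 263], [552, -178, 264], [557, -187, 266], [563, -184, 265], [568, -187, 266], [574, -182, 264], [580, -182, 263], [588, -188, 266], [597, -188, 265], [603, -185, 263], [611, -183, 264], [620, -183, 264], [626, -189, 264], [631, -183, 264], [637, -200, 265], [638, -174, 273], [639, -194, 269], [641
[... 512 characters left out ...]
560, -180, 260], [567, -183, 266], [575, -182, 269], [582, -183, 255], [588, -182, 261], [595, -180, 264], [602, -181, 260], [609, -184, 262], [617, -185, 267], [624, -184, 269], [631, -190, 264], [635, -170, 257], [636, -180, 269], [638, -202, 256], [639, -180, 271], [640, -173, 272], [643, -185, 265], [647, -188, 269], [650, -174, 260], [653, -176, 255], [657, -185, 272], [660, -185, 273], [662, -192, 273], [664, -181, 263], [668, -190, 265], [671, -176, 261], [673, -176, 267], [675, -193, 268], [677, -184, 270], [679, -177, 266], [680, -172, 255], [682, -180, 270], [684, -181, 271], [686, -184, 270], [688, -204, 266], [690, -178, 270], [692, -173, 273], [693, -187, 257], [694, -177, 265]]
```

```bash
cat >> h.py <<'E'
RC=np.array([.601,.155]); RY=np.radians(14); HY=np.radians(-2.7)
HO=np.array([.5985,-.1845])
def rackp(x,y,z):
    c,s=np.cos(RY),np.sin(RY); return np.array([RC[0]+c*x-s*y,RC[1]+s*x+c*y,z])
def hookp(x,y,z):
    c,s=np.cos(HY),np.sin(HY); return np.array([HO[0]+c*x-s*y,HO[1]+s*x+c*y,z])
def Rt(yaw):
    ey=np.array([-np.sin(yaw),np.cos(yaw),0]); y=np.array([0,0,-1.]); z=-ey; return np.c_[np.cross(y,z),y,z]
def plan(wps,hand):
    # wps: list of (target,yaw,nrows)
    s=bot.get_state(); p=np.array(s['tool_pos']); M=R.from_rotvec(s['tcp_rot'])
    print('t',round(s['time'],2),'pos',p.round(4),'F',np.array(s['contact_force']).round(1),'op',round(s['opening']*91.9,1),'mm')
    for T,yaw,n in wps:
        G=R.from_matrix(Rt(yaw)); dw=(M.inv()*G).as_rotvec(degrees=True)
        for i in range(n):
            st=(T-p)/(n-i); l=M.inv().apply(st); w=(M.inv()*G).as_rotvec(degrees=True)/(n-i)
            print([hand]+l.round(4).tolist()+w.round(1).tolist(), ','); p=p+st; M=M*R.from_rotvec(w,degrees=True)
def st():
    s=bot.get_state(); M=R.from_rotvec(s['tcp_rot']).as_matrix(); z=-M[:,2]
    print('t',round(s['time'],2),'pos',np.array(s['tool_pos']).round(4),'yaw',np.degrees(np.arctan2(-z[0],z[1])).round(2),'tilt',M[2].round(3),'F',np.array(s['contact_force']).round(1),'T',np.array(s['torque']).round(2),'op',round(s['opening']*91.9,1))
E
python3 - <<'E'
from h import *
t=rackp(-.021,-.002,.171); print(t); u=t.copy(); u[2]=.35
m=np.array([.35,-.35,.38]); plan([(m,RY,5),(u,RY,9)],.09)
E
```

```text
[0.58110763 0.14797905 0.171     ]
t 0.1 pos [ 0.2158 -0.6126  0.2247] F [-0.3  1.4  0.3] op 91.9 mm
[0.09, -0.0428, -0.031, -0.0407, 0.0, 1.1, 0.0] ,
[0.09, -0.042, -0.031, -0.0415, 0.0, 1.1, 0.0] ,
[0.09, -0.0412, -0.031, -0.0422, 0.0, 1.1, 0.0] ,
[0.09, -0.0404, -0.031, -0.043, 0.0, 1.1, 0.0] ,
[0.09, -0.0396, -0.031, -0.0437, 0.0, 1.1, 0.0] ,
[0.09, -0.0383, 0.0033, -0.0475, -0.0, 0.0, 0.0] ,
[0.09, -0.0383, 0.0033, -0.0475, -0.0, 0.0, 0.0] ,
[0.09, -0.0383, 0.0033, -0.0475, -0.0, 0.0, 0.0] ,
[0.09, -0.0383, 0.0033, -0.0475, -0.0, 0.0, 0.0] ,
[0.09, -0.0383, 0.0033, -0.0475, -0.0, 0.0, 0.0] ,
[0.09, -0.0383, 0.0033, -0.0475, -0.0, 0.0, 0.0] ,
[0.09, -0.0383, 0.0033, -0.0475, -0.0, 0.0, 0.0] ,
[0.09, -0.0383, 0.0033, -0.0475, -0.0, 0.0, 0.0] ,
[0.09, -0.0383, 0.0033, -0.0475, -0.0, 0.0, 0.0] ,
```

Request:
play_rows(
  steps=[0.09,-0.043,-0.031,-0.041,0,1.1,0,0.09,-0.042,-0.031,-0.041,0,1.1,0,0.09,-0.041,-0.031,-0.042,0,1.1,0,0.09,-0.04,-0.031,-0.043,0,1.1,0,0.09,-0.04,-0.031,-0.044,0,1.1,0],
  force=30,
)

```text
time: 0.72
tool_pos: [0.342, -0.3629, 0.3685]
tcp_rot: [-0.25, 2.112, -2.09]
contact_force: [1.3, 0.3, 0.4]
opening: 0.977
```

Request:
play_rows(
  steps=[0.09,-0.038,0.003,-0.048,0,0,0,0.09,-0.038,0.003,-0.048,0,0,0,0.09,-0.038,0.003,-0.048,0,0,0,0.09,-0.038,0.003,-0.048,0,0,0,0.09,-0.038,0.003,-0.048,0,0,0],
)

```text
time: 1.35
tool_pos: [0.4739, -0.0799, 0.3572]
tcp_rot: [-0.243, 2.106, -2.096]
contact_force: [0.9, -0.8, -0.3]
opening: 0.981
```

```bash
python3 - <<'E'
from h import *
st(); t=rackp(-.021,-.002,.171); u=t.copy(); u[2]=.32; plan([(u,RY,5)],.09)
E
```

```text
t 1.35 pos [ 0.4739 -0.0799  0.3572] yaw 13.13 tilt [ 0.001 -1.    -0.005] F [ 0.9 -0.8 -0.3] T [-0.03 -0.04 -0.01] op 90.1
t 1.35 pos [ 0.4739 -0.0799  0.3572] F [ 0.9 -0.8 -0.3] op 90.1 mm
[0.09, -0.0313, 0.0076, -0.0395, 0.1, -0.2, 0.0] ,
[0.09, -0.0314, 0.0076, -0.0394, 0.1, -0.2, 0.0] ,
[0.09, -0.0315, 0.0075, -0.0393, 0.1, -0.2, 0.0] ,
[0.09, -0.0316, 0.0075, -0.0392, 0.1, -0.2, 0.0] ,
[0.09, -0.0317, 0.0075, -0.0391, 0.1, -0.2, 0.0] ,
```

Request:
play_rows(
  steps=[0.07,-0.032,0.008,-0.04,0.1,-0.2,0,0.07,-0.032,0.008,-0.04,0.1,-0.2,0,0.07,-0.032,0.008,-0.04,0,-0.2,0,0.07,-0.032,0.008,-0.04,0,-0.2,0,0.07,-0.03,0.008,-0.036,0,0,0],
)

```text
time: 1.98
tool_pos: [0.5836, 0.1558, 0.3155]
tcp_rot: [-0.258, 2.093, -2.092]
contact_force: [0.1, -0.3, 0.0]
opening: 0.763
```

```bash
python3 - <<'E'
from h import *
st(); t=rackp(-.021,-.002,.171); u=t.copy(); u[2]=.225; plan([(u,RY,5)],.07); snap('top','t1');snap('scene','s1')
crop('top' and 't1',205,140,305,235,6,'t1c'); crop('s1',245,180,345,305,5,'s1c')
E
```

```text
t 1.98 pos [0.5836 0.1558 0.3155] yaw 13.97 tilt [ 0.002 -1.    -0.   ] F [ 0.1 -0.3  0. ] T [-0.04 -0.01 -0.02] op 70.1
t 1.98 pos [0.5836 0.1558 0.3155] F [ 0.1 -0.3  0. ] op 70.1 mm
[0.07, 0.0008, 0.0181, 0.0014, 0.0, -0.0, 0.0] ,
[0.07, 0.0008, 0.0181, 0.0014, 0.0, -0.0, 0.0] ,
[0.07, 0.0008, 0.0181, 0.0014, 0.0, -0.0, 0.0] ,
[0.07, 0.0008, 0.0181, 0.0014, 0.0, -0.0, 0.0] ,
[0.07, 0.0008, 0.0181, 0.0014, 0.0, -0.0, 0.0] ,
```

View pics/s1c.png

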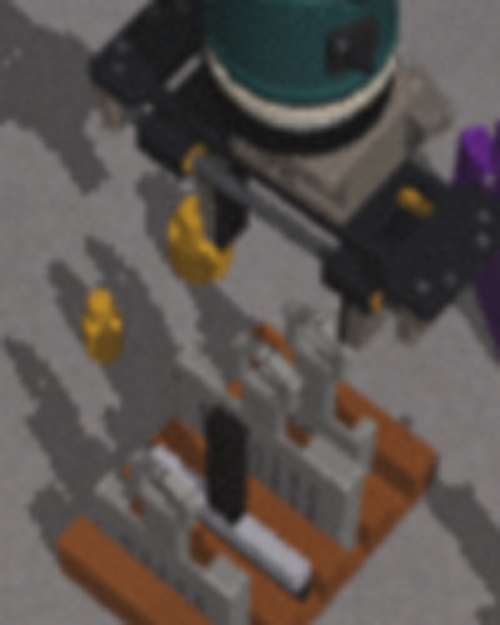

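Request:
play_rows(
  steps=[0.07,0.001,0.019,0.001,0,0,0,0.07,0.001,0.019,0.002,0,0,0,0.07,0.001,0.019,0.002,0,0,0,0.07,0.001,0.019,0.001,0,0,0,0.07,0.001,0.019,0.001,0,0,0],
)

```text
time: 2.7
tool_pos: [0.5784, 0.1494, 0.2161]
tcp_rot: [-0.268, 2.092, -2.088]
contact_force: [-0.4, 0.4, -0.4]
opening: 0.76
```

```bash
python3 - <<'E'
from h import *
st(); t=rackp(-.021,-.002,.171); plan([(t,RY,5)],.07); snap('scene','s2')
crop('s2',255,190,335,280,7,'s2c')
E
```

```text
t 2.7 pos [0.5784 0.1494 0.2161] yaw 14.34 tilt [ 0.005 -1.    -0.003] F [-0.4  0.4 -0.4] T [ 0.05 -0.02  0.01] op 69.8
t 2.7 pos [0.5784 0.1494 0.2161] F [-0.4  0.4 -0.4] op 69.8 mm
[0.07, -0.0005, 0.009, 0.0004, 0.0, 0.1, 0.1] ,
[0.07, -0.0005, 0.009, 0.0004, 0.0, 0.1, 0.1] ,
[0.07, -0.0005, 0.009, 0.0004, 0.0, 0.1, 0.1] ,
[0.07, -0.0005, 0.009, 0.0004, 0.0, 0.1, 0.1] ,
[0.07, -0.0005, 0.009, 0.0004, 0.0, 0.1, 0.1] ,
```

View pics/s2c.png

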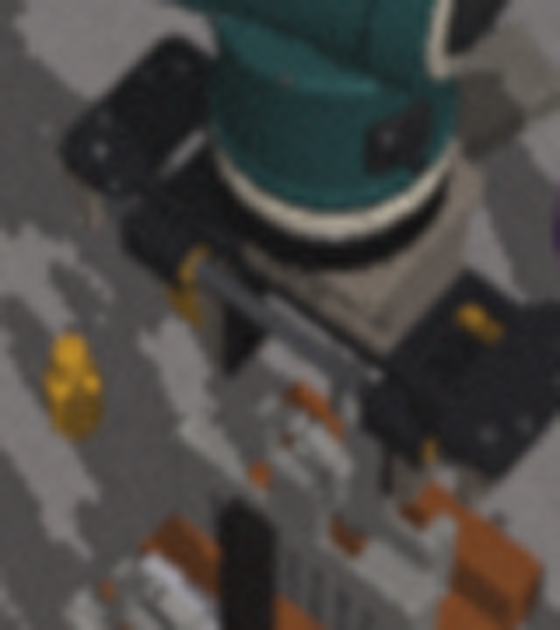

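Request:
play_rows(
  steps=[0.07,-0.001,0.01,0,0,0,0,0.07,-0.001,0.01,0.001,0,0,0,0.07,0,0.01,0,0,0,0,0.07,-0.001,0.009,0.001,0,0,0,0.06,0,0.005,0,0,0,0],
)

```text
time: 3.38
tool_pos: [0.5806, 0.1462, 0.1678]
tcp_rot: [-0.27, 2.094, -2.092]
contact_force: [-0.4, -0.1, -0.1]
opening: 0.678
```

Request:
play_rows(
  steps=[0.03,0,0,0,0,0,0,0.03,0,0,0,0,0,0,0.03,0,0,0,0,0,0,0.03,0,0,0,0,0,0,0.03,0,0,0,0,0,0],
  force=30,
)

```text
time: 4.0
tool_pos: [0.5806, 0.1459, 0.1677]
tcp_rot: [-0.271, 2.093, -2.092]
contact_force: [0.7, -0.3, -1.2]
opening: 0.439
```

```bash
python3 - <<'E'
from h import *
st(); s=bot.get_state(); p=np.array(s['tool_pos']); u=p+[0,0,.11]; plan([(u,RY,5)],.03); snap('scene','s3')
crop('s3',255,190,335,280,7,'s3c')
E
```

```text
t 4.0 pos [0.5806 0.1459 0.1677] yaw 14.25 tilt [ 0.008 -1.    -0.002] F [ 0.7 -0.3 -1.2] T [-0.06 -0.05  0.02] op 40.3
t 4.0 pos [0.5806 0.1459 0.1677] F [ 0.7 -0.3 -1.2] op 40.3 mm
[0.03, 0.0002, -0.022, -0.0, 0.0, 0.0, 0.1] ,
[0.03, 0.0001, -0.022, -0.0, 0.0, 0.0, 0.1] ,
[0.03, 0.0001, -0.022, -0.0, 0.0, 0.0, 0.1] ,
[0.03, 0.0001, -0.022, -0.0, 0.0, 0.0, 0.1] ,
[0.03, 0.0, -0.022, -0.0, 0.0, 0.0, 0.1] ,
```

View pics/s3c.png

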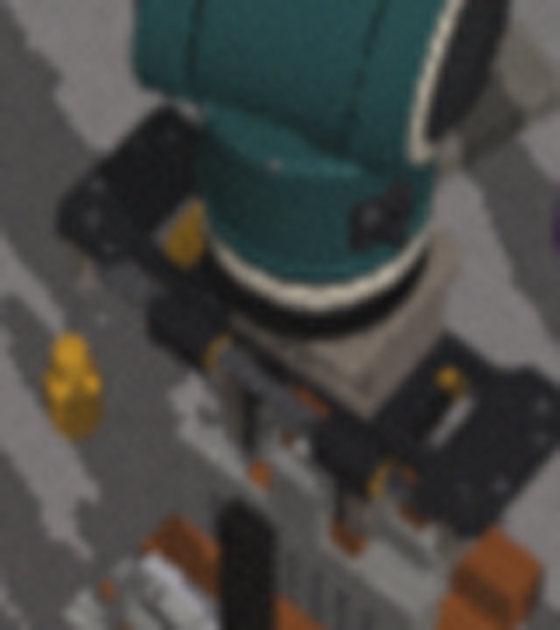

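Request:
play_rows(
  steps=[0.03,0,0,0,0,0,0,0.03,0,0,0,0,0,0,0.03,0,0,0,0,0,0,0.03,0,-0.005,0,0,0,0,0.03,0,-0.01,0,0,0,0],
)

```text
time: 4.68
tool_pos: [0.5797, 0.1458, 0.1822]
tcp_rot: [-0.274, 2.094, -2.093]
contact_force: [-0.3, -0.4, -3.1]
opening: 0.438
```

```bash
python3 - <<'E'
from h import *
st(); 
E
```

```text
t 4.67 pos [0.5797 0.1458 0.1822] yaw 14.27 tilt [ 0.011 -1.    -0.002] F [-0.3 -0.4 -3.1] T [ 0.02  0.04 -0.03] op 40.3
```

```bash
python3 - <<'E'
from h import *
print(atz('top',[[252,253],[292,214],[295,257]],0.1))
p=np.array(bot.get_state()['tool_pos'])
d=p[:2]-RC; print('tool in rack',np.cos(RY)*d[0]+np.sin(RY)*d[1],-np.sin(RY)*d[0]+np.cos(RY)*d[1])
pre=hookp(-.115-.004,0,.28); print(pre, hookp(-.07,0,.27))
plan([(p+[0,0,.13],RY,5),(np.array([pre[0],pre[1],.30]),HY,8)],.03)
E
```

```text
[[ 0.40018376  0.11795078  0.1       ]
 [ 0.51971107 -0.00595756  0.1       ]
 [ 0.38702849 -0.01400039  0.1       ]]
tool in rack -0.022853923126613277 -0.00374519301477486
[ 0.4796321  -0.17889433  0.28      ] [ 0.52857771 -0.18120255  0.27      ]
t 4.67 pos [0.5797 0.1458 0.1822] F [-0.3 -0.4 -3.1] op 40.3 mm
[0.03, 0.0003, -0.026, -0.0, 0.0, 0.1, 0.1] ,
[0.03, 0.0002, -0.026, -0.0, 0.0, 0.1, 0.1] ,
[0.03, 0.0002, -0.026, -0.0, 0.0, 0.1, 0.1] ,
[0.03, 0.0001, -0.026, -0.0, 0.0, 0.1, 0.1] ,
[0.03, 0.0001, -0.026, -0.0, 0.0, 0.1, 0.1] ,
[0.03, 0.022, 0.0015, 0.0364, -0.0, 2.1, 0.0] ,
[0.03, 0.0206, 0.0015, 0.0371, -0.0, 2.1, 0.0] ,
[0.03, 0.0193, 0.0015, 0.0379, -0.0, 2.1, 0.0] ,
[0.03, 0.0179, 0.0015, 0.0385, -0.0, 2.1, 0.0] ,
[0.03, 0.0164, 0.0015, 0.0392, -0.0, 2.1, 0.0] ,
[0.03, 0.015, 0.0015, 0.0397, -0.0, 2.1, 0.0] ,
[0.03, 0.0136, 0.0015, 0.0403, -0.0, 2.1, 0.0] ,
[0.03, 0.0121, 0.0015, 0.0407, 0.0, 2.1, 0.0] ,
```

Request:
play_rows(
  steps=[0.03,0,-0.034,0,0,0,0.1,0.03,0,-0.034,0,0,0,0.1,0.03,0,-0.034,0,0,0,0.1,0.03,0,-0.034,0,0,0,0.1,0.03,0,-0.034,0,0,0,0.1],
)

```text
time: 5.3
tool_pos: [0.5793, 0.1459, 0.358]
tcp_rot: [-0.269, 2.093, -2.089]
contact_force: [0.2, -0.3, -3.2]
opening: 0.441
```

Request:
play_rows(
  steps=[0.03,0.018,0,0.038,0,2.2,0,0.03,0.018,0,0.04,0,2.2,0,0.03,0.018,0,0.04,0,2.2,0,0.03,0.018,0.002,0.04,0,2.2,0,0.03,0.016,0.002,0.04,0,2.2,0],
)

```text
time: 5.92
tool_pos: [0.5264, -0.0634, 0.3606]
tcp_rot: [-0.064, 2.192, -2.182]
contact_force: [0.8, -0.6, -2.4]
opening: 0.437
```

```bash
python3 - <<'E'
from h import *
st(); pre=hookp(-.115-.006,0,.29); plan([(pre,HY,5)],.03); snap('scene','s4')
E
```

```text
t 5.92 pos [ 0.5264 -0.0634  0.3606] yaw 3.63 tilt [-0.005 -1.    -0.004] F [ 0.8 -0.6 -2.4] T [ 0.01 -0.06 -0.03] op 40.1
t 5.92 pos [ 0.5264 -0.0634  0.3606] F [ 0.8 -0.6 -2.4] op 40.1 mm
[0.03, 0.0113, 0.014, 0.0225, 0.1, 1.3, -0.1] ,
[0.03, 0.0108, 0.014, 0.0227, 0.1, 1.3, -0.1] ,
[0.03, 0.0102, 0.014, 0.0229, 0.1, 1.3, -0.1] ,
[0.03, 0.0097, 0.0141, 0.0231, 0.1, 1.3, -0.1] ,
[0.03, 0.0092, 0.0141, 0.0233, 0.1, 1.3, -0.1] ,
```

View pics/s4.png

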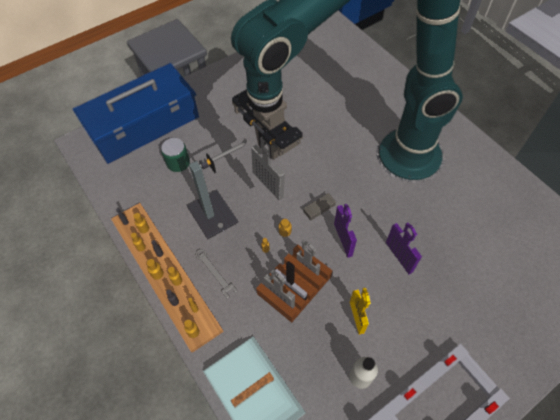

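Request:
play_rows(
  steps=[0.03,0.024,0.006,0.008,0,1.3,0,0.03,0.02,0.01,0.02,0,1.3,0,0.03,0.008,0.018,0.03,0,1.3,0,0.03,0.002,0.018,0.03,0,1.3,0,0.03,0,0.018,0.028,0,1.2,0],
)

```text
time: 6.6
tool_pos: [0.4703, -0.191, 0.2922]
tcp_rot: [-0.076, -2.194, 2.198]
contact_force: [1.4, 0.6, -2.0]
opening: 0.439
```

```bash
python3 - <<'E'
from h import *
st(); pre=hookp(-.115-.006,0,.258); plan([(pre,HY,5)],.03); snap('scene','s5'); snap('top','t5')
crop('s5',190,80,310,200,6,'s5c');crop('t5',300,130,400,250,6,'t5c')
E
```

```text
t 6.6 pos [ 0.4703 -0.191   0.2922] yaw -3.39 tilt [-0.01  -1.     0.002] F [ 1.4  0.6 -2. ] T [ 0.02 -0.03 -0.  ] op 40.3
t 6.6 pos [ 0.4703 -0.191   0.2922] F [ 1.4  0.6 -2. ] op 40.3 mm
[0.03, -0.0012, 0.0068, -0.0025, -0.0, -0.1, -0.1] ,
[0.03, -0.0013, 0.0068, -0.0025, -0.0, -0.1, -0.1] ,
[0.03, -0.0013, 0.0068, -0.0025, -0.0, -0.1, -0.1] ,
[0.03, -0.0013, 0.0068, -0.0025, -0.0, -0.1, -0.1] ,
[0.03, -0.0013, 0.0068, -0.0025, -0.0, -0.1, -0.1] ,
```

View pics/s5c.png

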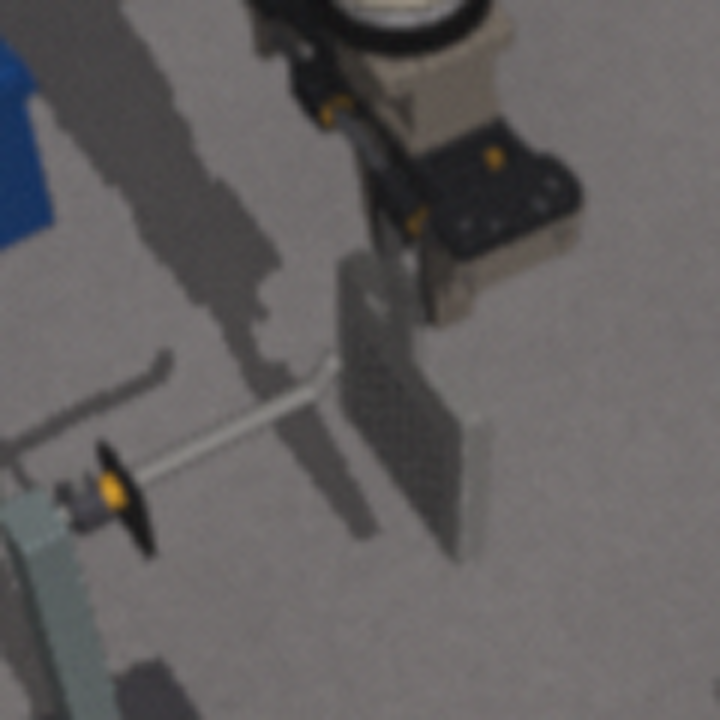

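View pics/t5c.png

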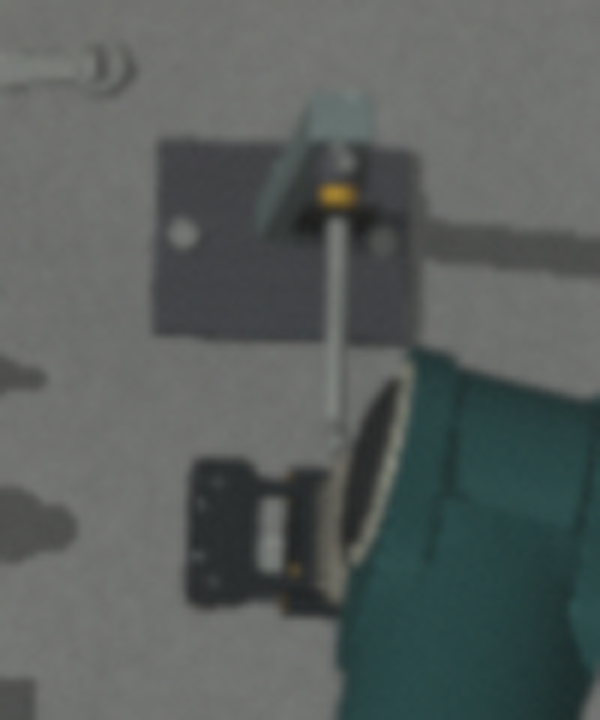

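Request:
play_rows(
  steps=[0.03,-0.001,0.009,-0.003,0,-0.1,0,0.03,-0.001,0.009,-0.003,0,-0.1,0,0.03,-0.001,0.009,-0.003,0,-0.1,0,0.03,-0.001,0.007,-0.002,0,-0.1,0,0.03,-0.001,0.002,-0.001,0,0,0],
)

```text
time: 7.32
tool_pos: [0.4763, -0.179, 0.2509]
tcp_rot: [-0.064, -2.198, 2.196]
contact_force: [-0.4, -0.1, -2.6]
opening: 0.437
```

```bash
python3 - <<'E'
from h import *
st(); plan([(hookp(-.115-.006,0,.253),HY,1)],.03); plan([(hookp(-.042-.007,0,.253),HY,5)],.03); snap('scene','s6')
crop('s6',190,80,310,200,6,'s6c')
P,d=cloud('scene','s6')
# strainer cloud
S=P[110:180,235:280].reshape(-1,3); S=S[(S[:,2]>.1)&(S[:,0]<.52)&(S[:,0]>.45)&(S[:,2]<.21)]
A=np.c_[S,np.ones(len(S))]; 
c=np.linalg.lstsq(np.c_[S[:,1:],np.ones(len(S))],S[:,0],rcond=None)[0]; print(len(S),'x=',c, 'y',np.percentile(S[:,1],[1,99]),'z',np.percentile(S[:,2],[1,99]))
E
```

```text
t 7.33 pos [ 0.4763 -0.179   0.2509] yaw -3.04 tilt [-0.005 -1.    -0.001] F [-0.4 -0.1 -2.6] T [ 0.02  0.11 -0.07] op 40.1
t 7.33 pos [ 0.4763 -0.179   0.2509] F [-0.4 -0.1 -2.6] op 40.1 mm
[0.03, -0.0014, -0.0021, -0.0003, 0.1, -0.3, -0.3] ,
t 7.33 pos [ 0.4763 -0.179   0.2509] F [-0.4 -0.1 -2.6] op 40.1 mm
[0.03, -0.0147, -0.0004, -0.0001, 0.0, -0.1, -0.1] ,
[0.03, -0.0147, -0.0004, -0.0001, 0.0, -0.1, -0.1] ,
[0.03, -0.0147, -0.0004, -0.0001, 0.0, -0.1, -0.1] ,
[0.03, -0.0147, -0.0004, -0.0001, 0.0, -0.1, -0.1] ,
[0.03, -0.0147, -0.0004, -0.0001, 0.0, -0.1, -0.1] ,
529 x= [ 0.0131234  -0.00496572  0.48241272] y [-0.23819158 -0.11712575] z [0.10150833 0.2093606 ]
```

View pics/s6c.png

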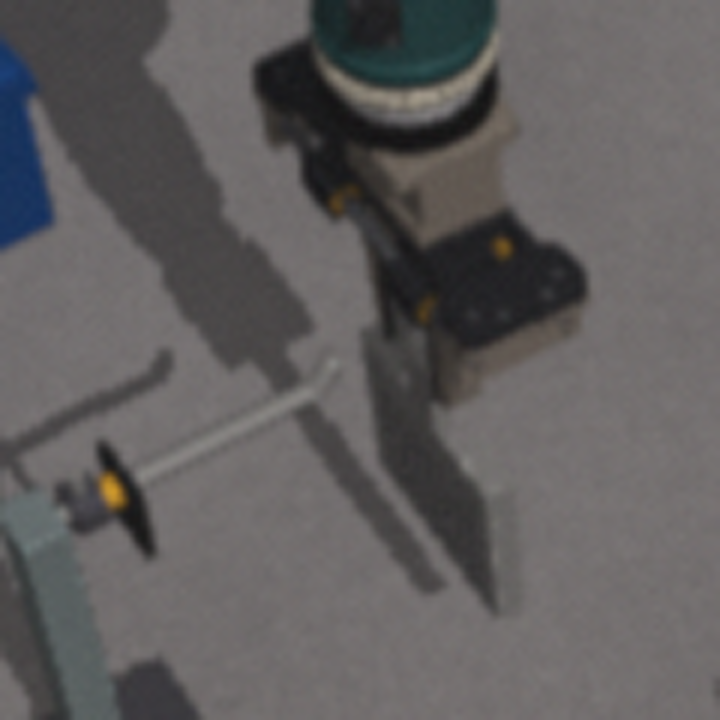

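Request:
play_rows(
  steps=[0.03,0,-0.002,0,0,-0.1,-0.2,0.03,-0.008,-0.001,0,0,0,0,0.03,-0.01,0,0,0,0,0,0.03,-0.01,0,0,0,0,0,0.03,-0.004,0,0,0,0,0],
)

```text
time: 8.0
tool_pos: [0.5116, -0.1812, 0.2553]
tcp_rot: [-0.061, -2.197, 2.197]
contact_force: [0.7, 0.8, -3.1]
opening: 0.439
```

```bash
python3 - <<'E'
from h import *
st(); plan([(hookp(-.042-.007,0,.254),HY,5)],.03); snap('scene','s7')
crop('s7',200,90,300,190,7,'s7c')
E
```

```text
t 8.0 pos [ 0.5116 -0.1812  0.2553] yaw -2.95 tilt [-0.004 -1.    -0.   ] F [ 0.7  0.8 -3.1] T [ 0.06 -0.03 -0.01] op 40.3
t 8.0 pos [ 0.5116 -0.1812  0.2553] F [ 0.7  0.8 -3.1] op 40.3 mm
[0.03, -0.0076, 0.0003, -0.0002, 0.0, -0.1, -0.0] ,
[0.03, -0.0076, 0.0003, -0.0002, 0.0, -0.1, -0.0] ,
[0.03, -0.0076, 0.0003, -0.0002, 0.0, -0.1, -0.0] ,
[0.03, -0.0076, 0.0003, -0.0002, 0.0, -0.1, -0.0] ,
[0.03, -0.0076, 0.0003, -0.0002, 0.0, -0.1, -0.0] ,
```

View pics/s7c.png

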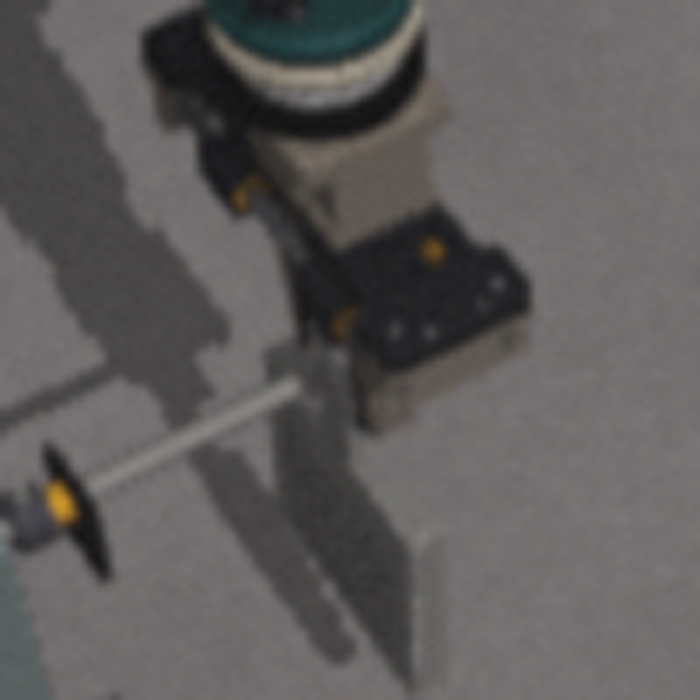

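Request:
play_rows(
  steps=[0.03,-0.007,0,0,0,0,0,0.03,-0.008,0,0,0,0,0,0.03,-0.008,0,0,0,0,0,0.03,-0.008,0,0,0,0,0,0.03,-0.004,0,0,0,0,0],
)

```text
time: 8.68
tool_pos: [0.5489, -0.1831, 0.2552]
tcp_rot: [-0.061, -2.197, 2.197]
contact_force: [-0.2, 0.0, -3.0]
opening: 0.439
```

```bash
python3 - <<'E'
from h import *
st(); plan([(hookp(-.042-.007,0,.238),HY,5)],.03); snap('scene','s8')
crop('s8',200,90,300,190,7,'s8c')
E
```

```text
t 8.68 pos [ 0.5489 -0.1831  0.2552] yaw -2.96 tilt [-0.004 -1.    -0.   ] F [-0.2  0.  -3. ] T [ 0.07  0.11 -0.01] op 40.3
t 8.68 pos [ 0.5489 -0.1831  0.2552] F [-0.2  0.  -3. ] op 40.3 mm
[0.03, -0.0001, 0.0034, -0.0002, 0.0, -0.1, -0.0] ,
[0.03, -0.0001, 0.0034, -0.0002, 0.0, -0.1, -0.0] ,
[0.03, -0.0001, 0.0034, -0.0002, 0.0, -0.1, -0.0] ,
[0.03, -0.0001, 0.0034, -0.0002, 0.0, -0.1, -0.0] ,
[0.03, -0.0001, 0.0034, -0.0002, 0.0, -0.1, -0.0] ,
```

View pics/s8c.png

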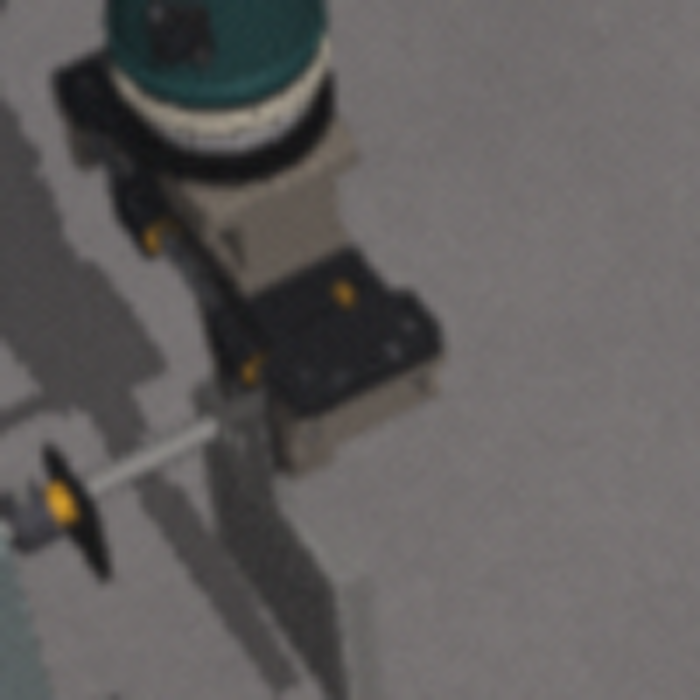

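Request:
play_rows(
  steps=[0.03,0,0.005,0,0,0,0,0.03,0,0.005,0,0,0,0,0.03,0,0.004,0,0,0,0,0.03,0,0.002,0,0,0,0,0.03,0,0.0005,0,0,0,0],
)

```text
time: 9.35
tool_pos: [0.5484, -0.1832, 0.237]
tcp_rot: [-0.06, -2.197, 2.196]
contact_force: [0.2, -0.1, -3.2]
opening: 0.438
```

Request:
play_rows(
  steps=[0.03,0,0.001,0,0,0,0,0.03,0,0.001,0,0,0,0,0.03,0,0,0,0,0,0,0.03,0,0,0,0,0,0,0.03,0,0,0,0,0,0],
)

```text
time: 9.98
tool_pos: [0.5488, -0.183, 0.2356]
tcp_rot: [-0.061, -2.197, 2.197]
contact_force: [0.0, 1.0, -2.1]
opening: 0.442
```

Request:
play_rows(
  steps=[0.03,-0.006,0.0008,0,0,0,0,0.03,-0.01,0,0,0,0,0,0.03,-0.012,0,0,0,0,0,0.03,-0.012,0,0,0,0,0,0.03,-0.006,0,0,0,0,0],
)

```text
time: 10.6
tool_pos: [0.5985, -0.1852, 0.2355]
tcp_rot: [-0.062, -2.198, 2.197]
contact_force: [-0.5, 0.5, 0.4]
opening: 0.438
```

```bash
python3 - <<'E'
from h import *
st(); plan([(hookp(.015,0,.235),HY,5)],.03); snap('scene','s9')
crop('s9',180,100,280,200,7,'s9c')
E
```

```text
t 10.6 pos [ 0.5985 -0.1852  0.2355] yaw -2.95 tilt [-0.005 -1.    -0.001] F [-0.5  0.5  0.4] T [ 0.09  0.32 -0.01] op 40.3
t 10.6 pos [ 0.5985 -0.1852  0.2355] F [-0.5  0.5  0.4] op 40.3 mm
[0.03, -0.003, 0.0001, -0.0002, 0.0, -0.1, -0.1] ,
[0.03, -0.003, 0.0001, -0.0002, 0.0, -0.1, -0.1] ,
[0.03, -0.003, 0.0001, -0.0002, 0.0, -0.1, -0.1] ,
[0.03, -0.003, 0.0001, -0.0002, 0.0, -0.1, -0.1] ,
[0.03, -0.003, 0.0001, -0.0002, 0.0, -0.1, -0.1] ,
```

View pics/s9c.png

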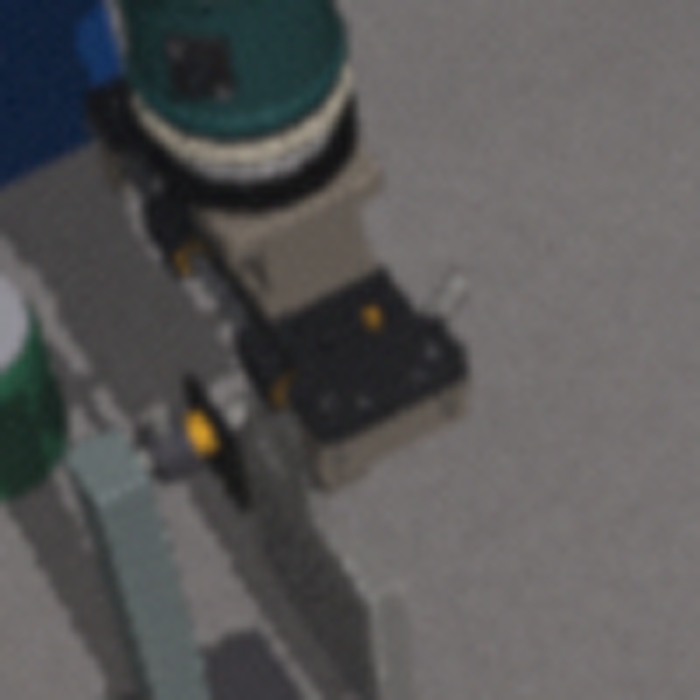

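Request:
play_rows(
  steps=[0.03,-0.003,0,0,0,0,0,0.03,-0.003,0,0,0,0,0,0.03,-0.003,0,0,0,0,0,0.03,-0.003,0,0,0,0,0,0.03,-0.002,0,0,0,0,0],
)

```text
time: 11.28
tool_pos: [0.6133, -0.1859, 0.2355]
tcp_rot: [-0.062, -2.198, 2.197]
contact_force: [-1.7, 0.3, -0.5]
opening: 0.441
```

Request:
play_rows(
  steps=[0.03,-0.002,0,0,0,0,0,0.03,-0.002,0,0,0,0,0,0.03,-0.002,0,0,0,0,0,0.03,-0.001,0,0,0,0,0,0.03,0,0,0,0,0,0],
)

```text
time: 11.9
tool_pos: [0.6209, -0.1863, 0.2355]
tcp_rot: [-0.062, -2.198, 2.197]
contact_force: [-0.9, 1.0, -1.1]
opening: 0.437
```

```bash
python3 - <<'E'
from h import *
st(); snap('scene','s10')
crop('s10',180,100,280,200,7,'s10c')
E
```

```text
t 11.9 pos [ 0.6209 -0.1863  0.2355] yaw -2.95 tilt [-0.005 -1.    -0.001] F [-0.9  1.  -1.1] T [0.18 0.15 0.07] op 40.2
```

View pics/s10c.png

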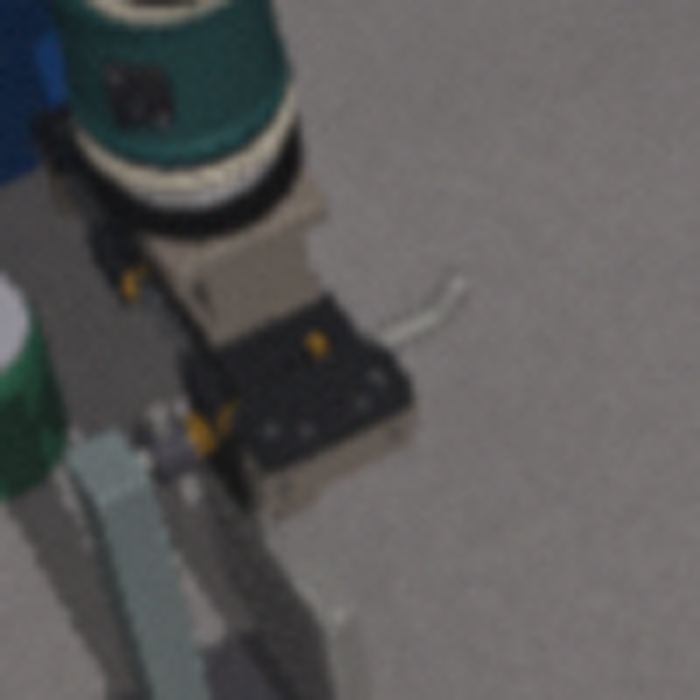

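Request:
play_rows(
  steps=[0.03,-0.001,0,0,0,0,0,0.03,-0.001,0,0,0,0,0,0.03,-0.001,0,0,0,0,0,0.03,0,0,0,0,0,0,0.03,0,0,0,0,0,0],
)

```text
time: 12.58
tool_pos: [0.6239, -0.1864, 0.2355]
tcp_rot: [-0.062, -2.198, 2.197]
contact_force: [-1.0, 0.3, -0.1]
opening: 0.444
```

Request:
play_rows(
  steps=[0.03,-0.001,0,0,0,0,0,0.03,-0.001,0,0,0,0,0,0.03,-0.001,0,0,0,0,0,0.03,0,0,0,0,0,0,0.03,0,0,0,0,0,0],
)

```text
time: 13.2
tool_pos: [0.6253, -0.1865, 0.2355]
tcp_rot: [-0.057, -2.196, 2.195]
contact_force: [-2.6, 1.4, -0.1]
opening: 0.437
```

Request:
play_rows(
  steps=[0.03,-0.002,0,0,0,0,0,0.03,-0.002,0,0,0,0,0,0.03,-0.002,0,0,0,0,0,0.03,-0.002,0,0,0,0,0,0.03,-0.002,0,0,0,0,0],
)

```text
time: 13.82
tool_pos: [0.6292, -0.1867, 0.2354]
tcp_rot: [-0.04, -2.189, 2.187]
contact_force: [-9.1, 2.4, 5.2]
opening: 0.437
```

```bash
python3 - <<'E'
from h import *
st(); snap('scene','s11')
crop('s11',180,100,280,200,7,'s11c')
E
```

```text
t 13.82 pos [ 0.6292 -0.1867  0.2354] yaw -2.96 tilt [ 0.015 -1.    -0.001] F [-9.1  2.4  5.2] T [0.41 1.89 0.1 ] op 40.2
```

View pics/s11c.png

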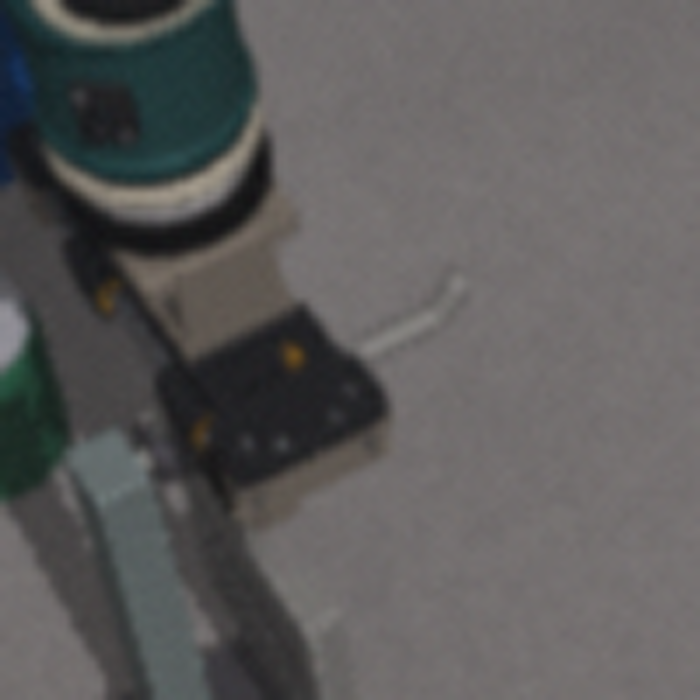

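Request:
play_rows(
  steps=[0.03,-0.0025,0,0,0,0,0,0.03,-0.0025,0,0,0,0,0,0.03,0,0,0,0,0,0,0.03,0.0015,0,0,0,0,0,0.03,0.002,0,0,0,0,0],
)

```text
time: 14.5
tool_pos: [0.6256, -0.1865, 0.2356]
tcp_rot: [-0.026, -2.183, 2.18]
contact_force: [-1.7, 0.4, 0.6]
opening: 0.438
```

```bash
python3 - <<'E'
from h import *
st(); plan([(hookp(.0175,0,.2355),HY,5)],.03)
E
```

```text
t 14.5 pos [ 0.6256 -0.1865  0.2356] yaw -2.96 tilt [ 0.028 -1.    -0.001] F [-1.7  0.4  0.6] T [0.23 0.47 0.05] op 40.2
t 14.5 pos [ 0.6256 -0.1865  0.2356] F [-1.7  0.4  0.6] op 40.2 mm
[0.03, 0.0019, 0.0001, -0.0001, 0.0, -0.1, 0.3] ,
[0.03, 0.0019, 0.0001, -0.0001, 0.0, -0.1, 0.3] ,
[0.03, 0.0019, 0.0001, -0.0001, 0.0, -0.1, 0.3] ,
[0.03, 0.0019, 0.0001, -0.0001, 0.0, -0.1, 0.3] ,
[0.03, 0.0019, 0.0, -0.0001, 0.0, -0.1, 0.3] ,
```

Request:
play_rows(
  steps=[0.06,0.0005,0,0,0,0,0,0.06,0,0,0,0,0,0,0.07,0,0,0,0,0,0.5,0.07,0,-0.008,0,0,0,0.5,0.07,0,-0.02,0,0,0,0.5],
)

```text
time: 15.12
tool_pos: [0.6274, -0.1873, 0.2645]
tcp_rot: [-0.062, -2.197, 2.197]
contact_force: [1.2, -0.2, 0.4]
opening: 0.764
```

Request:
play_rows(
  steps=[0.07,0,-0.03,0,0,0,0,0.07,0.01,-0.03,-0.02,0,-1,0,0.07,0.01,-0.02,-0.04,0,-2,0,0.07,0,0,-0.05,0,-2,0,0.07,0,0,-0.05,0,-2,0],
)

```text
time: 15.75
tool_pos: [0.6096, -0.0283, 0.3574]
tcp_rot: [-0.048, 2.174, -2.185]
contact_force: [0.1, -0.2, 0.3]
opening: 0.763
```

```bash
python3 - <<'E'
from h import *
t=rackp(.064-.006,-.003,.30); st(); plan([(t,RY,5)],.07); snap('scene','s12')
crop('s12',160,100,280,220,6,'s12c')
E
```

```text
t 15.75 pos [ 0.6096 -0.0283  0.3574] yaw 3.62 tilt [-0.019 -1.     0.006] F [ 0.1 -0.2  0.3] T [ 0.09 -0.02 -0.01] op 70.1
t 15.75 pos [ 0.6096 -0.0283  0.3574] F [ 0.1 -0.2  0.3] op 70.1 mm
[0.07, -0.0119, 0.0115, -0.0383, -0.1, -2.1, -0.2] ,
[0.07, -0.0133, 0.0115, -0.0378, -0.1, -2.1, -0.2] ,
[0.07, -0.0147, 0.0115, -0.0373, -0.1, -2.1, -0.2] ,
[0.07, -0.0161, 0.0115, -0.0367, -0.1, -2.1, -0.2] ,
[0.07, -0.0175, 0.0115, -0.0361, -0.1, -2.1, -0.2] ,
```

View pics/s12c.png

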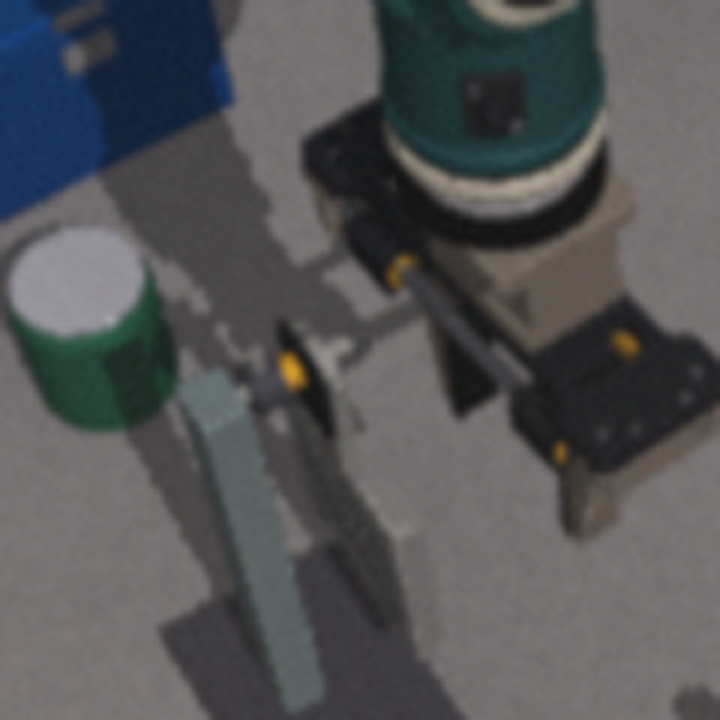

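Request:
play_rows(
  steps=[0.07,-0.012,0.011,-0.04,0,-2.1,-0.2,0.07,-0.014,0.011,-0.039,0,-2.1,-0.2,0.07,-0.015,0.011,-0.038,0,-2.1,-0.2,0.07,-0.016,0.011,-0.037,0,-2.1,-0.2,0.07,-0.016,0.01,-0.032,0,-1.5,-0.2],
)

```text
time: 16.42
tool_pos: [0.6587, 0.1801, 0.3146]
tcp_rot: [-0.241, 2.075, -2.086]
contact_force: [0.1, 0.7, 0.1]
opening: 0.761
```

```bash
python3 - <<'E'
from h import *
t=rackp(.064-.006,-.003,.21); st(); plan([(t,RY,5)],.07)
E
```

```text
t 16.43 pos [0.6587 0.1801 0.3146] yaw 14.28 tilt [-0.018 -1.     0.007] F [0.1 0.7 0.1] T [ 0.06 -0.03  0.04] op 69.9
t 16.43 pos [0.6587 0.1801 0.3146] F [0.1 0.7 0.1] op 69.9 mm
[0.07, 0.0012, 0.0209, 0.0025, -0.1, 0.1, -0.2] ,
[0.07, 0.0011, 0.0209, 0.0025, -0.1, 0.1, -0.2] ,
[0.07, 0.001, 0.0209, 0.0026, -0.1, 0.1, -0.2] ,
[0.07, 0.001, 0.0209, 0.0026, -0.1, 0.1, -0.2] ,
[0.07, 0.0009, 0.0209, 0.0026, -0.1, 0.1, -0.2] ,
```

Request:
play_rows(
  steps=[0.07,0.001,0.021,0.003,0,0,-0.5,0.07,0.001,0.021,0.003,0,0,-0.5,0.07,0.001,0.021,0.002,-0.2,0,-0.4,0.07,0.001,0.021,0.002,-0.2,0,-0.3,0.07,0.001,0.018,0.001,-0.2,0,-0.3],
)

```text
time: 17.05
tool_pos: [0.6579, 0.1664, 0.2102]
tcp_rot: [-0.278, 2.097, -2.095]
contact_force: [0.5, -0.0, 0.1]
opening: 0.761
```

```bash
python3 - <<'E'
from h import *
t=rackp(.064-.006,-.003,.162); st(); plan([(t,RY,5)],.07);snap('scene','s13')
crop('s13',245,200,335,290,7,'s13c')
E
```

```text
t 17.05 pos [0.6579 0.1664 0.2102] yaw 14.23 tilt [ 0.015 -1.    -0.003] F [ 0.5 -0.   0.1] T [-0.01 -0.04  0.02] op 69.9
t 17.05 pos [0.6579 0.1664 0.2102] F [ 0.5 -0.   0.1] op 69.9 mm
[0.07, -0.0001, 0.0096, 0.0001, 0.0, 0.0, 0.2] ,
[0.07, -0.0001, 0.0096, 0.0001, 0.0, 0.0, 0.2] ,
[0.07, -0.0001, 0.0096, 0.0001, 0.0, 0.0, 0.2] ,
[0.07, -0.0001, 0.0096, 0.0001, 0.0, 0.0, 0.2] ,
[0.07, -0.0, 0.0096, 0.0001, 0.0, 0.0, 0.2] ,
```

View pics/s13c.png

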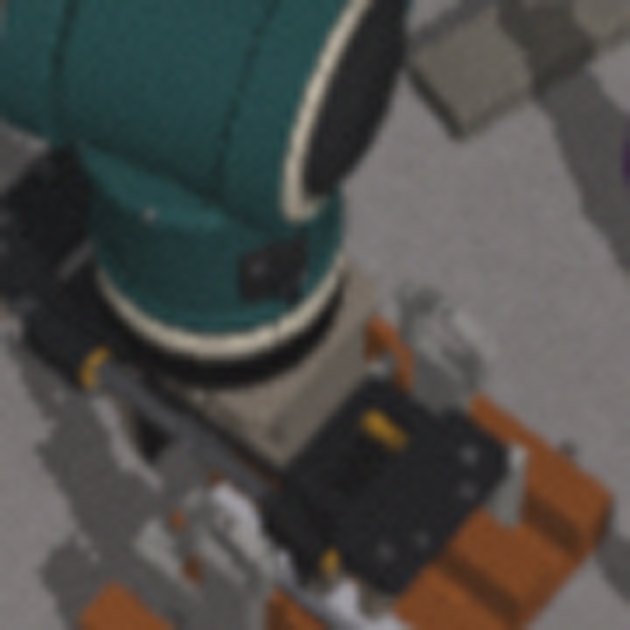

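Request:
play_rows(
  steps=[0.07,0,0.01,0,0,0,0.4,0.07,0,0.011,0,0,0,0.4,0.065,0,0.011,0,0,0,0,0.06,0,0.01,0,0,0,0,0.055,0,0.005,0,0,0,0],
)

```text
time: 17.73
tool_pos: [0.6567, 0.166, 0.158]
tcp_rot: [-0.264, 2.094, -2.088]
contact_force: [-0.2, 1.1, 0.4]
opening: 0.605
```

Request:
play_rows(
  steps=[0.03,0,0,0,0,0,0,0.03,0,0,0,0,0,0,0.03,0,0,0,0,0,0,0.03,0,0,0,0,0,0,0.03,0,0,0,0,0,0],
)

```text
time: 18.35
tool_pos: [0.6567, 0.1661, 0.158]
tcp_rot: [-0.264, 2.094, -2.088]
contact_force: [-0.9, 0.4, -0.7]
opening: 0.443
```

```bash
python3 - <<'E'
from h import *
st(); s=bot.get_state(); d=np.array(s['tool_pos'])[:2]-RC; print('tool in rack',np.cos(RY)*d[0]+np.sin(RY)*d[1],-np.sin(RY)*d[0]+np.cos(RY)*d[1])
E
```

```text
t 18.35 pos [0.6567 0.1661 0.158 ] yaw 14.23 tilt [ 0.003 -1.    -0.003] F [-0.9  0.4 -0.7] T [0.03 0.   0.  ] op 40.7
tool in rack 0.05671315780350882 -0.0027355603714458512
```

Request:
play_rows(
  steps=[0.03,0,-0.01,0,0,0,0,0.03,0,-0.045,0,0,0,0,0.03,0,-0.05,0,0,0,0,0.03,0,-0.05,0,0,0,0,0.03,0,-0.04,0,0,0,0],
)

```text
time: 18.98
tool_pos: [0.6558, 0.1651, 0.3574]
tcp_rot: [-0.272, 2.096, -2.09]
contact_force: [-0.1, 0.6, -1.3]
opening: 0.438
```

```bash
python3 - <<'E'
from h import *
st(); plan([(np.array([.48,-.06,.345]),np.radians(4),5),(hookp(-.115-.007,0,.256),HY,5)],.03)
E
```

```text
t 18.98 pos [0.6558 0.1651 0.3574] yaw 14.28 tilt [ 0.009 -1.    -0.004] F [-0.1  0.6 -1.3] T [ 0.07 -0.04 -0.01] op 40.2
t 18.98 pos [0.6558 0.1651 0.3574] F [-0.1  0.6 -1.3] op 40.2 mm
[0.03, 0.0452, 0.0028, 0.035, 0.0, 2.1, 0.1] ,
[0.03, 0.0439, 0.0027, 0.0366, 0.0, 2.1, 0.1] ,
[0.03, 0.0425, 0.0026, 0.0381, 0.0, 2.1, 0.1] ,
[0.03, 0.0412, 0.0026, 0.0396, 0.0, 2.1, 0.1] ,
[0.03, 0.0397, 0.0025, 0.0411, 0.0, 2.1, 0.1] ,
[0.03, 0.0023, 0.0178, 0.0236, 0.0, 1.3, -0.0] ,
[0.03, 0.0018, 0.0178, 0.0237, 0.0, 1.3, -0.0] ,
[0.03, 0.0012, 0.0178, 0.0237, 0.0, 1.3, -0.0] ,
[0.03, 0.0007, 0.0178, 0.0238, 0.0, 1.3, -0.0] ,
[0.03, 0.0001, 0.0178, 0.0238, 0.0, 1.3, -0.0] ,
```

Request:
play_rows(
  steps=[0.03,0.045,0,0.035,0,2.1,0,0.03,0.045,0,0.037,0,2.1,0,0.03,0.044,0.002,0.039,0,2.1,0,0.03,0.043,0.003,0.04,0,2.1,0,0.03,0.042,0.003,0.041,0,2.1,0],
)

```text
time: 19.6
tool_pos: [0.4719, -0.0625, 0.3567]
tcp_rot: [-0.069, 2.19, -2.178]
contact_force: [0.7, -0.9, -2.2]
opening: 0.439
```

```bash
python3 - <<'E'
from h import *
st(); plan([(hookp(-.115-.007,0,.256),HY,5)],.03)
E
```

```text
t 19.6 pos [ 0.4719 -0.0625  0.3567] yaw 3.93 tilt [-0.006 -1.    -0.005] F [ 0.7 -0.9 -2.2] T [-0.11 -0.02 -0.  ] op 40.3
t 19.6 pos [ 0.4719 -0.0625  0.3567] F [ 0.7 -0.9 -2.2] op 40.3 mm
[0.03, 0.0008, 0.02, 0.0234, 0.1, 1.3, -0.1] ,
[0.03, 0.0002, 0.02, 0.0234, 0.1, 1.3, -0.1] ,
[0.03, -0.0004, 0.0201, 0.0233, 0.1, 1.3, -0.1] ,
[0.03, -0.0009, 0.0201, 0.0233, 0.1, 1.3, -0.1] ,
[0.03, -0.0015, 0.0201, 0.0232, 0.1, 1.3, -0.1] ,
```

Request:
play_rows(
  steps=[0.03,0.001,0.02,0.023,0,1.3,0,0.03,0,0.02,0.023,0,1.3,0,0.03,0,0.02,0.023,0,1.3,0,0.03,-0.001,0.02,0.023,0,1.3,0,0.03,-0.001,0.018,0.021,0,1.2,0],
)

```text
time: 20.23
tool_pos: [0.4744, -0.1812, 0.2628]
tcp_rot: [-0.074, -2.202, 2.204]
contact_force: [0.5, 0.4, -1.0]
opening: 0.434
```

```bash
python3 - <<'E'
from h import *
st(); plan([(hookp(-.115-.007,0,.255),HY,1)],.03); plan([(hookp(-.042-.007,0,.255),HY,5)],.03); snap('scene','s14')
crop('s14',190,80,310,200,6,'s14c')
P,d=cloud('scene','s14')
S=P[110:180,235:280].reshape(-1,3); S=S[(S[:,2]>.1)&(S[:,0]<.52)&(S[:,0]>.45)&(S[:,2]<.195)]
c=np.linalg.lstsq(np.c_[S[:,1:],np.ones(len(S))],S[:,0],rcond=None)[0]; print(len(S),'x=',c, 'y',np.percentile(S[:,1],[1,99]),'z',np.percentile(S[:,2],[1,99]))
E
```

```text
t 20.23 pos [ 0.4744 -0.1812  0.2628] yaw -2.92 tilt [-0.016 -1.     0.001] F [ 0.5  0.4 -1. ] T [0.01 0.03 0.04] op 39.8
t 20.23 pos [ 0.4744 -0.1812  0.2628] F [ 0.5  0.4 -1. ] op 39.8 mm
[0.03, -0.002, 0.0079, -0.0025, -0.0, -0.2, -0.9] ,
t 20.23 pos [ 0.4744 -0.1812  0.2628] F [ 0.5  0.4 -1. ] op 39.8 mm
[0.03, -0.015, 0.0018, -0.0006, -0.0, -0.0, -0.2] ,
[0.03, -0.015, 0.0018, -0.0005, -0.0, -0.0, -0.2] ,
[0.03, -0.015, 0.0017, -0.0005, -0.0, -0.0, -0.2] ,
[0.03, -0.015, 0.0017, -0.0005, -0.0, -0.0, -0.2] ,
[0.03, -0.015, 0.0016, -0.0005, -0.0, -0.0, -0.2] ,
295 x= [-0.00860051 -0.01298125  0.48284222] y [-0.23081072 -0.1318614 ] z [0.11897607 0.19434082]
```

View pics/s14c.png

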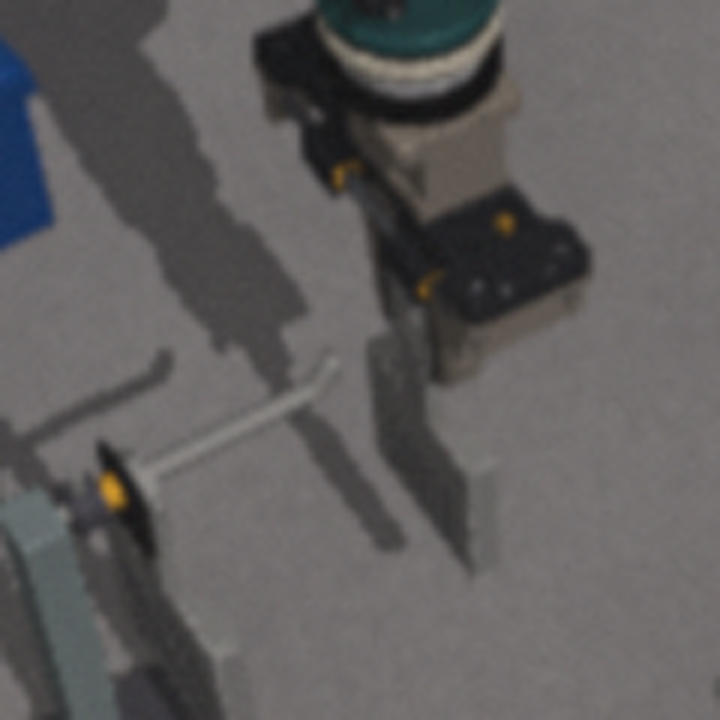

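Request:
play_rows(
  steps=[0.03,0,0.007,-0.002,0,0,-0.5,0.03,-0.004,0.002,-0.001,0,0,-0.2,0.03,-0.01,0,-0.001,0,0,0,0.03,-0.01,0,0,0,0,0,0.03,-0.01,0,0,0,0,0],
)

```text
time: 20.9
tool_pos: [0.5112, -0.1792, 0.253]
tcp_rot: [-0.06, -2.196, 2.198]
contact_force: [0.8, 0.9, -1.9]
opening: 0.437
```

```bash
python3 - <<'E'
from h import *
st(); plan([(hookp(-.042-.007,0,.255),HY,5)],.03)
E
```

```text
t 20.9 pos [ 0.5112 -0.1792  0.253 ] yaw -2.95 tilt [-0.003 -1.     0.   ] F [ 0.8  0.9 -1.9] T [ 0.07  0.06 -0.02] op 40.1
t 20.9 pos [ 0.5112 -0.1792  0.253 ] F [ 0.8  0.9 -1.9] op 40.1 mm
[0.03, -0.0077, -0.0004, 0.0002, -0.0, -0.1, -0.0] ,
[0.03, -0.0077, -0.0004, 0.0002, -0.0, -0.1, -0.0] ,
[0.03, -0.0077, -0.0004, 0.0002, -0.0, -0.1, -0.0] ,
[0.03, -0.0077, -0.0004, 0.0002, -0.0, -0.1, -0.0] ,
[0.03, -0.0077, -0.0004, 0.0002, -0.0, -0.1, -0.0] ,
```

Request:
play_rows(
  steps=[0.03,-0.008,-0.001,0,0,0,0,0.03,-0.008,0,0,0,0,0,0.03,-0.008,0,0.001,0,0,0,0.03,-0.008,0,0,0,0,0,0.03,-0.005,0,0,0,0,0],
)

```text
time: 21.52
tool_pos: [0.5513, -0.1822, 0.2541]
tcp_rot: [-0.06, -2.197, 2.198]
contact_force: [0.2, 0.0, -1.9]
opening: 0.44
```

```bash
python3 - <<'E'
from h import *
st(); plan([(hookp(-.042-.007,0,.237),HY,5)],.03); snap('scene','s15')
crop('s15',190,90,290,190,7,'s15c')
E
```

```text
t 21.52 pos [ 0.5513 -0.1822  0.2541] yaw -2.93 tilt [-0.004 -1.     0.   ] F [ 0.2  0.  -1.9] T [ 0.05 -0.02 -0.01] op 40.4
t 21.52 pos [ 0.5513 -0.1822  0.2541] F [ 0.2  0.  -1.9] op 40.4 mm
[0.03, 0.0004, 0.0034, 0.0, -0.0, -0.0, -0.0] ,
[0.03, 0.0004, 0.0034, 0.0, -0.0, -0.0, -0.0] ,
[0.03, 0.0004, 0.0034, 0.0, -0.0, -0.0, -0.0] ,
[0.03, 0.0004, 0.0034, 0.0, -0.0, -0.0, -0.0] ,
[0.03, 0.0004, 0.0034, 0.0, -0.0, -0.0, -0.0] ,
```

View pics/s15c.png

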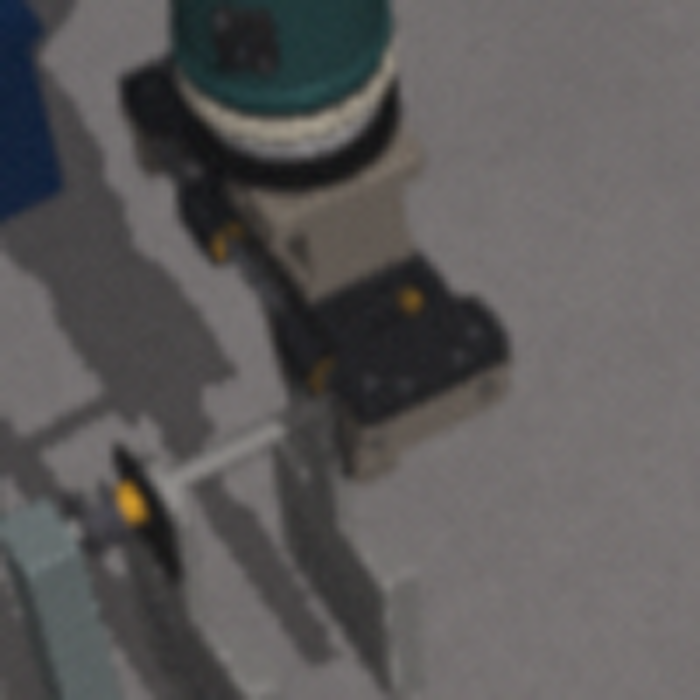

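Request:
play_rows(
  steps=[0.03,0,0.005,0,0,0,0,0.03,0,0.005,0,0,0,0,0.03,0,0.005,0,0,0,0,0.03,0,0.002,0,0,0,0,0.03,0,0.001,0,0,0,0],
)

```text
time: 22.2
tool_pos: [0.5514, -0.1827, 0.2352]
tcp_rot: [-0.061, -2.196, 2.198]
contact_force: [-1.2, -0.8, 3.6]
opening: 0.441
```

Request:
play_rows(
  steps=[0.03,-0.005,0.0005,0,0,0,0,0.03,-0.009,0,0,0,0,0,0.03,-0.01,0,0,0,0,0,0.03,-0.009,0,0,0,0,0,0.03,-0.004,0,0,0,0,0],
)

```text
time: 22.82
tool_pos: [0.5913, -0.1849, 0.2353]
tcp_rot: [-0.062, -2.196, 2.199]
contact_force: [-1.6, 0.5, 1.0]
opening: 0.436
```

```bash
python3 - <<'E'
from h import *
st(); plan([(hookp(.015,0,.236),HY,5)],.03); snap('scene','s16')
crop('s16',180,100,280,200,7,'s16c')
E
```

```text
t 22.82 pos [ 0.5913 -0.1849  0.2353] yaw -2.97 tilt [-0.005 -1.     0.001] F [-1.6  0.5  1. ] T [-0.03  0.27  0.01] op 40.1
t 22.82 pos [ 0.5913 -0.1849  0.2353] F [-1.6  0.5  1. ] op 40.1 mm
[0.03, -0.0044, -0.0001, -0.0002, -0.0, -0.1, -0.1] ,
[0.03, -0.0044, -0.0001, -0.0002, -0.0, -0.1, -0.1] ,
[0.03, -0.0044, -0.0001, -0.0002, -0.0, -0.1, -0.1] ,
[0.03, -0.0044, -0.0001, -0.0002, -0.0, -0.1, -0.1] ,
[0.03, -0.0044, -0.0001, -0.0001, -0.0, -0.1, -0.1] ,
```

View pics/s16c.png

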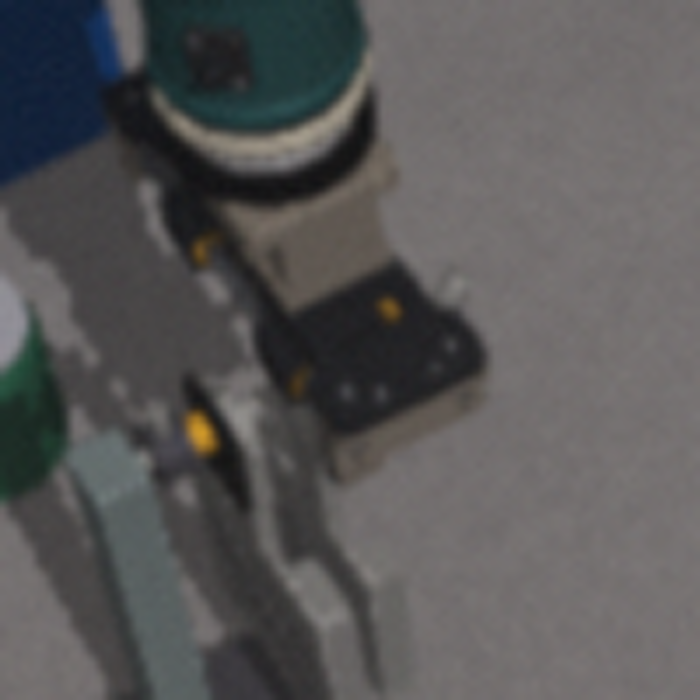

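Request:
play_rows(
  steps=[0.03,-0.004,0,0,0,0,0,0.03,-0.004,0,0,0,0,0,0.03,-0.004,0,0,0,0,0,0.03,-0.004,0,0,0,0,0,0.03,-0.002,0,0,0,0,0],
)

```text
time: 23.5
tool_pos: [0.6104, -0.1858, 0.2353]
tcp_rot: [-0.062, -2.196, 2.199]
contact_force: [-0.9, -0.2, 0.4]
opening: 0.437
```

Request:
play_rows(
  steps=[0.03,-0.002,0,0,0,0,0,0.03,-0.0015,0,0,0,0,0,0.03,-0.0015,0,0,0,0,0,0.03,-0.0015,0,0,0,0,0,0.03,-0.001,0,0,0,0,0],
)

```text
time: 24.12
tool_pos: [0.6155, -0.186, 0.2353]
tcp_rot: [-0.054, -2.193, 2.195]
contact_force: [-5.1, 0.3, 2.5]
opening: 0.435
```

```bash
python3 - <<'E'
from h import *
st(); snap('scene','s17')
crop('s17',180,100,280,200,7,'s17c')
E
```

```text
t 24.12 pos [ 0.6155 -0.186   0.2353] yaw -2.97 tilt [ 0.002 -1.     0.001] F [-5.1  0.3  2.5] T [0.09 1.01 0.09] op 40.0
```

View pics/s17c.png

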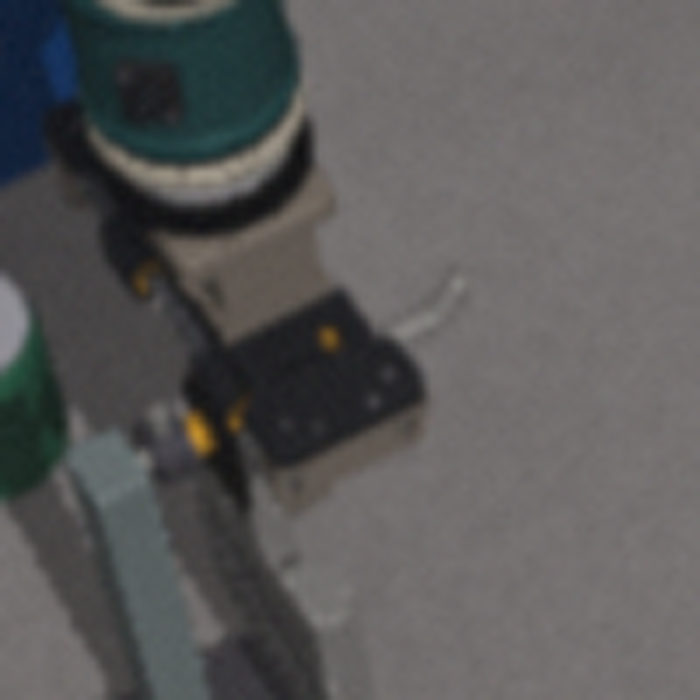

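Request:
play_rows(
  steps=[0.03,-0.002,0,0,0,0,0,0.03,-0.002,0,0,0,0,0,0.03,-0.002,0,0,0,0,0,0.03,-0.002,0,0,0,0,0,0.03,-0.002,0,0,0,0,0],
)

```text
time: 24.8
tool_pos: [0.6166, -0.186, 0.2354]
tcp_rot: [-0.031, -2.183, 2.184]
contact_force: [-8.6, -0.0, 5.4]
opening: 0.432
```

Request:
play_rows(
  steps=[0.03,-0.002,-0.0005,0,0,0,0.5,0.03,-0.0025,-0.0005,0,0,0,0.5,0.03,-0.0025,0,0,0,0,0.4,0.03,-0.003,0,0,0,0.4,0.03,-0.003,0,0,0,0,0.3],
)

```text
$.steps: bad value
```

```bash
python3 - <<'E'
from h import *
st(); snap('scene','s18'); snap('top','t18')
crop('s18',180,100,260,180,8,'s18c')
crop('t18',320,130,390,200,8,'t18c')
E
```

```text
t 24.8 pos [ 0.6166 -0.186   0.2354] yaw -2.98 tilt [ 0.023 -1.     0.001] F [-8.6 -0.   5.4] T [ 0.18  1.64 -0.  ] op 39.7
```

View pics/s18c.png

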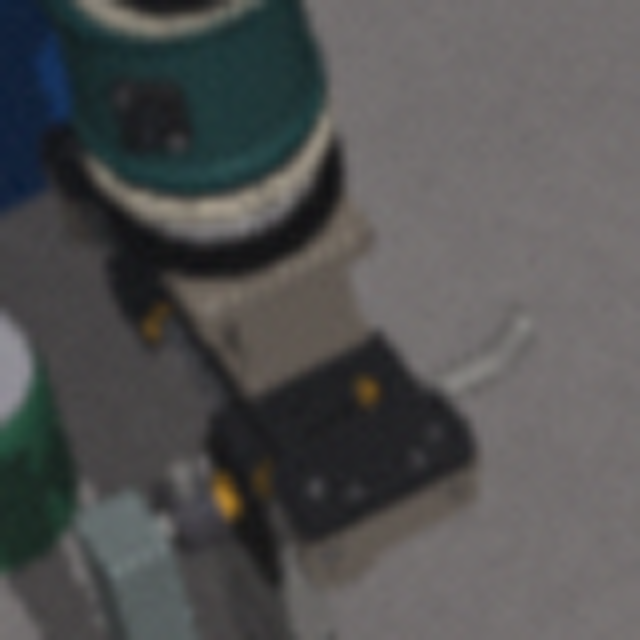

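View pics/t18c.png

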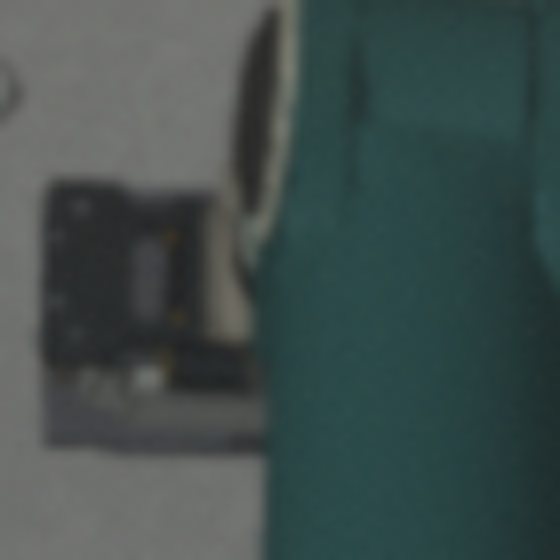

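Request:
play_rows(
  steps=[0.03,-0.002,-0.0005,0,0,0,0.5,0.03,-0.0025,-0.0005,0,0,0,0.5,0.03,-0.0025,0,0,0,0,0.4,0.03,-0.003,0,0,0,0,0.4,0.03,-0.003,0,0,0,0,0.3],
)

```text
time: 25.52
tool_pos: [0.6184, -0.1861, 0.2353]
tcp_rot: [-0.043, -2.189, 2.188]
contact_force: [-10.4, 1.5, 5.8]
opening: 0.44
```

```bash
python3 - <<'E'
from h import *
st()
E
```

```text
t 25.52 pos [ 0.6184 -0.1861  0.2353] yaw -2.99 tilt [ 0.013 -1.     0.   ] F [-10.4   1.5   5.8] T [0.24 2.09 0.08] op 40.5
```

Request:
play_rows(
  steps=[0.03,0,0,0,0,0,0,0.03,0.0015,0,0,0,0,0,0.03,0.002,0,0,0,0,0,0.05,0.0005,0,0,0,0,0,0.06,0,0,0,0,0,0],
)

```text
time: 26.15
tool_pos: [0.6148, -0.1858, 0.2355]
tcp_rot: [-0.045, -2.19, 2.189]
contact_force: [0.5, -0.3, 0.0]
opening: 0.632
```

```bash
python3 - <<'E'
from h import *
st()
E
```

```text
t 26.15 pos [ 0.6148 -0.1858  0.2355] yaw -2.99 tilt [ 0.011 -1.     0.   ] F [ 0.5 -0.3  0. ] T [ 0.07  0.02 -0.02] op 58.0
```

Released cleanly. Go up and over to the small one.

Request:
play_rows(
  steps=[0.07,0,-0.006,0,0,0,0.4,0.07,0,-0.02,0,0,0,0.3,0.07,0,-0.035,0,0,0,0,0.07,0,-0.035,0,0,0,0,0.07,0.02,-0.01,-0.03,0,-1,0],
)

```text
time: 26.78
tool_pos: [0.5973, -0.1566, 0.3485]
tcp_rot: [-0.048, -2.204, 2.206]
contact_force: [0.5, 0.8, -0.6]
opening: 0.762
```

```bash
python3 - <<'E'
from h import *
t=rackp(-.056-.006,.0005,.30); st(); plan([(t,RY,8)],.07); snap('scene','s19')
crop('s19',170,100,280,220,6,'s19c')
E
```

```text
t 26.77 pos [ 0.5973 -0.1566  0.3485] yaw -2.18 tilt [-0.005 -1.     0.001] F [ 0.5  0.8 -0.6] T [0.12 0.04 0.03] op 70.0
t 26.77 pos [ 0.5973 -0.1566  0.3485] F [ 0.5  0.8 -0.6] op 70.0 mm
[0.07, 0.0085, 0.006, -0.0368, -0.0, -2.0, -0.0] ,
[0.07, 0.0072, 0.006, -0.0371, -0.0, -2.0, -0.0] ,
[0.07, 0.0059, 0.006, -0.0374, -0.0, -2.0, -0.0] ,
[0.07, 0.0046, 0.006, -0.0375, -0.0, -2.0, -0.0] ,
[0.07, 0.0032, 0.006, -0.0377, -0.0, -2.0, -0.0] ,
[0.07, 0.0019, 0.006, -0.0378, -0.0, -2.0, -0.0] ,
[0.07, 0.0005, 0.0061, -0.0378, -0.0, -2.0, -0.0] ,
[0.07, -0.0008, 0.0061, -0.0378, -0.0, -2.0, -0.0] ,
```

View pics/s19c.png

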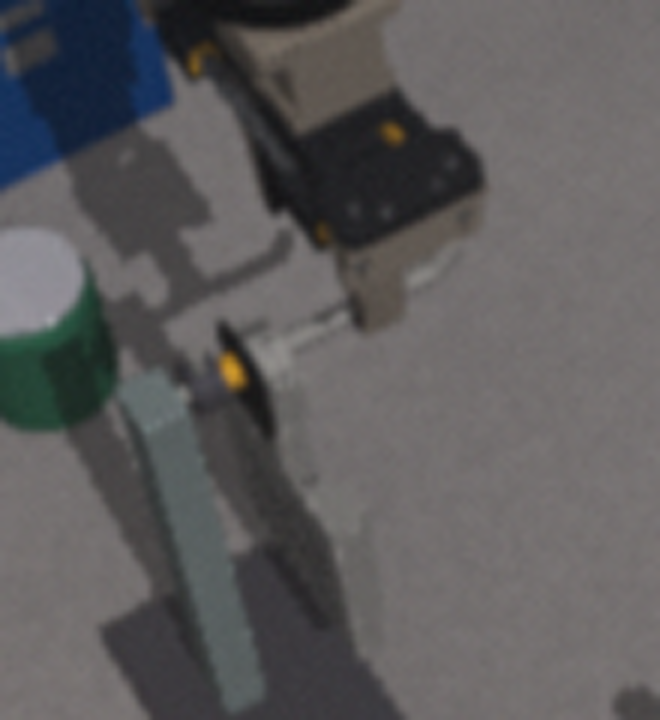

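Request:
play_rows(
  steps=[0.07,0.008,0,-0.05,0,-2.6,0,0.07,0.008,0,-0.055,0,-2.6,0,0.07,0.005,0.004,-0.055,0,-2.6,0,0.07,0.004,0.008,-0.055,0,-2.6,0,0.07,0.001,0.01,-0.05,0,-2.6,0],
)

```text
time: 27.45
tool_pos: [0.5548, 0.118, 0.3372]
tcp_rot: [-0.187, 2.106, -2.111]
contact_force: [-0.1, -0.8, 0.1]
opening: 0.764
```

```bash
python3 - <<'E'
from h import *
t=rackp(-.056-.006,.0005,.20); st(); plan([(t,RY,5)],.07)
E
```

```text
t 27.45 pos [0.5548 0.118  0.3372] yaw 11.3 tilt [-0.02  -1.     0.004] F [-0.1 -0.8  0.1] T [ 0.02 -0.07  0.02] op 70.2
t 27.45 pos [0.5548 0.118  0.3372] F [-0.1 -0.8  0.1] op 70.2 mm
[0.07, 0.0024, 0.0274, -0.0051, -0.1, -0.5, -0.2] ,
[0.07, 0.0023, 0.0274, -0.0051, -0.1, -0.5, -0.2] ,
[0.07, 0.0021, 0.0274, -0.0051, -0.1, -0.5, -0.2] ,
[0.07, 0.002, 0.0274, -0.0051, -0.1, -0.5, -0.2] ,
[0.07, 0.0018, 0.0274, -0.0051, -0.1, -0.5, -0.2] ,
```

Request:
play_rows(
  steps=[0.07,0.002,0.022,-0.008,0,-0.6,-0.4,0.07,0.002,0.026,-0.007,0,-0.6,-0.4,0.07,0.002,0.028,-0.005,0,-0.5,-0.3,0.07,0.002,0.027,-0.004,0,-0.5,-0.2,0.07,0.002,0.024,-0.002,0,-0.4,0],
)

```text
time: 28.08
tool_pos: [0.5424, 0.144, 0.2118]
tcp_rot: [-0.252, 2.08, -2.092]
contact_force: [-0.6, 0.6, 0.6]
opening: 0.76
```

```bash
python3 - <<'E'
from h import *
t=rackp(-.056-.006,.0005,.153); st(); plan([(t,RY,5)],.07);snap('scene','s20')
crop('s20',255,190,345,280,6,'s20c')
E
```

```text
t 28.07 pos [0.5424 0.144  0.2118] yaw 14.22 tilt [-0.007 -1.     0.007] F [-0.6  0.6  0.6] T [ 0.02 -0.04  0.04] op 69.8
t 28.07 pos [0.5424 0.144  0.2118] F [-0.6  0.6  0.6] op 69.8 mm
[0.07, 0.0006, 0.0118, 0.0005, -0.1, 0.0, -0.1] ,
[0.07, 0.0006, 0.0118, 0.0005, -0.1, 0.0, -0.1] ,
[0.07, 0.0006, 0.0118, 0.0005, -0.1, 0.0, -0.1] ,
[0.07, 0.0005, 0.0118, 0.0006, -0.1, 0.0, -0.1] ,
[0.07, 0.0005, 0.0118, 0.0006, -0.1, 0.0, -0.1] ,
```

View pics/s20c.png

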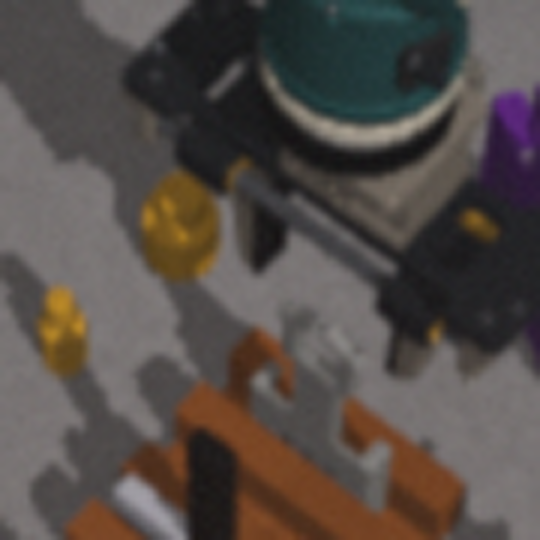

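Request:
play_rows(
  steps=[0.07,0.001,0.012,0.001,0,0,0,0.07,0.001,0.012,0.001,0,0,0,0.065,0,0.012,0,0,0,0,0.06,0.001,0.012,0.001,0,0,0,0.055,0,0.0055,0,0,0,0],
)

```text
time: 28.75
tool_pos: [0.5405, 0.1373, 0.154]
tcp_rot: [-0.251, 2.081, -2.096]
contact_force: [0.5, -0.5, -0.7]
opening: 0.598
```

Request:
play_rows(
  steps=[0.03,0,0,0,0,0,0,0.03,0,0,0,0,0,0,0.03,0,0,0,0,0,0,0.03,0,0,0,0,0,0,0.03,0,0,0,0,0,0],
)

```text
time: 29.38
tool_pos: [0.5405, 0.1376, 0.1541]
tcp_rot: [-0.251, 2.081, -2.096]
contact_force: [-0.3, -0.5, -1.5]
opening: 0.435
```

```bash
python3 - <<'E'
from h import *
st(); s=bot.get_state(); d=np.array(s['tool_pos'])[:2]-RC; print('tool in rack',np.cos(RY)*d[0]+np.sin(RY)*d[1],-np.sin(RY)*d[0]+np.cos(RY)*d[1])
E
```

```text
t 29.38 pos [0.5405 0.1376 0.1541] yaw 14.06 tilt [-0.005 -1.     0.008] F [-0.3 -0.5 -1.5] T [0.07 0.02 0.  ] op 40.0
tool in rack -0.06293076064303815 -0.0022851712346925006
```

Request:
play_rows(
  steps=[0.03,0,-0.01,0,0,0,0,0.03,0,-0.045,0,0,0,0,0.03,0,-0.05,0,0,0,0,0.03,0,-0.05,0,0,0,0,0.03,0,-0.04,0,0,0,0],
)

```text
time: 30.0
tool_pos: [0.5374, 0.1384, 0.3543]
tcp_rot: [-0.259, 2.083, -2.098]
contact_force: [1.4, 1.3, -1.2]
opening: 0.439
```

```bash
python3 - <<'E'
from h import *
st(); plan([(np.array([.475,-.06,.345]),np.radians(3),5)],.03)
E
```

```text
t 30.0 pos [0.5374 0.1384 0.3543] yaw 14.13 tilt [ 0.001 -1.     0.007] F [ 1.4  1.3 -1.2] T [ 0.02 -0.03  0.02] op 40.3
t 30.0 pos [0.5374 0.1384 0.3543] F [ 1.4  1.3 -1.2] op 40.3 mm
[0.03, 0.0218, 0.0021, 0.0354, -0.1, 2.2, -0.0] ,
[0.03, 0.0204, 0.0021, 0.0362, -0.1, 2.2, -0.0] ,
[0.03, 0.019, 0.002, 0.037, -0.1, 2.2, -0.0] ,
[0.03, 0.0175, 0.002, 0.0377, -0.1, 2.2, -0.0] ,
[0.03, 0.016, 0.0019, 0.0384, -0.1, 2.2, -0.0] ,
```

Request:
play_rows(
  steps=[0.03,0.022,0.002,0.036,0,2.2,0,0.03,0.021,0.002,0.037,0,2.2,0,0.03,0.02,0.002,0.038,0,2.2,0,0.03,0.018,0.002,0.038,0,2.2,0,0.03,0.016,0.002,0.038,0,2.2,0],
)

```text
time: 30.62
tool_pos: [0.4736, -0.0629, 0.3532]
tcp_rot: [-0.046, 2.179, -2.19]
contact_force: [0.4, -0.9, -2.4]
opening: 0.442
```

```bash
python3 - <<'E'
from h import *
st(); plan([(hookp(-.115-.007,0,.262),HY,5)],.03)
E
```

```text
t 30.62 pos [ 0.4736 -0.0629  0.3532] yaw 3.31 tilt [-0.015 -1.     0.006] F [ 0.4 -0.9 -2.4] T [-0.02 -0.03 -0.02] op 40.6
t 30.62 pos [ 0.4736 -0.0629  0.3532] F [ 0.4 -0.9 -2.4] op 40.6 mm
[0.03, 0.001, 0.0184, 0.0231, -0.1, 1.2, -0.2] ,
[0.03, 0.0005, 0.0183, 0.0231, -0.1, 1.2, -0.2] ,
[0.03, -0.0001, 0.0183, 0.0231, -0.1, 1.2, -0.2] ,
[0.03, -0.0006, 0.0183, 0.0231, -0.1, 1.2, -0.2] ,
[0.03, -0.0012, 0.0183, 0.0231, -0.1, 1.2, -0.2] ,
```

Request:
play_rows(
  steps=[0.03,0.001,0.018,0.023,0,1.2,-0.3,0.03,0.001,0.018,0.023,0,1.2,-0.3,0.03,0,0.018,0.023,0,1.2,-0.2,0.03,0,0.018,0.023,0,1.2,-0.2,0.03,-0.001,0.016,0.022,0,1.2,0],
)

```text
time: 31.25
tool_pos: [0.4755, -0.1826, 0.2612]
tcp_rot: [-0.055, -2.19, 2.2]
contact_force: [-0.3, -0.1, -1.2]
opening: 0.436
```

```bash
python3 - <<'E'
from h import *
st(); plan([(hookp(-.115-.007,0,.260),HY,1)],.03); snap('scene','s21')
crop('s21',190,80,310,200,6,'s21c')
P,d=cloud('scene','s21')
S=P[110:180,235:280].reshape(-1,3); S=S[(S[:,2]>.1)&(S[:,0]<.52)&(S[:,0]>.45)&(S[:,2]<.185)]
c=np.linalg.lstsq(np.c_[S[:,1:],np.ones(len(S))],S[:,0],rcond=None)[0]; print(len(S),'x=',c, 'y',np.percentile(S[:,1],[1,99]),'z',np.percentile(S[:,2],[1,99]))
E
```

```text
t 31.25 pos [ 0.4755 -0.1826  0.2612] yaw -2.93 tilt [ 0.001 -1.     0.005] F [-0.3 -0.1 -1.2] T [ 0.07 -0.06  0.06] op 40.1
t 31.25 pos [ 0.4755 -0.1826  0.2612] F [-0.3 -0.1 -1.2] op 40.1 mm
[0.03, -0.001, 0.0012, -0.0039, -0.3, -0.2, 0.1] ,
211 x= [-0.04885361 -0.00202769  0.47676827] y [-0.21667505 -0.1432959 ] z [0.12009544 0.18460244]
```

View pics/s21c.png

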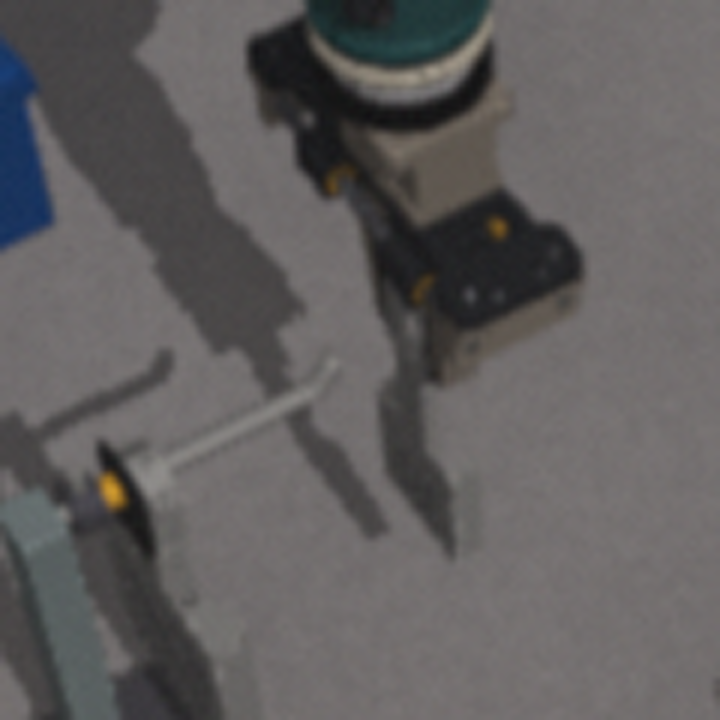

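Request:
play_rows(
  steps=[0.03,-0.001,0.0005,-0.002,0,0,0,0.03,-0.008,0,0,0,0,0,0.03,-0.01,0,0,0,0,0,0.03,-0.01,0,0,0,0,0,0.03,-0.008,0,0,0,0,0],
)

```text
time: 31.92
tool_pos: [0.5149, -0.1843, 0.2591]
tcp_rot: [-0.056, -2.189, 2.198]
contact_force: [-0.3, -0.8, -0.9]
opening: 0.437
```

```bash
python3 - <<'E'
from h import *
st(); plan([(hookp(-.042-.007,0,.26),HY,5)],.03)
E
```

```text
t 31.93 pos [ 0.5149 -0.1843  0.2591] yaw -3.05 tilt [ 0.002 -1.     0.004] F [-0.3 -0.8 -0.9] T [0.01 0.02 0.03] op 40.2
t 31.93 pos [ 0.5149 -0.1843  0.2591] F [-0.3 -0.8 -0.9] op 40.2 mm
[0.03, -0.0069, -0.0002, -0.0008, -0.1, -0.1, 0.0] ,
[0.03, -0.0069, -0.0002, -0.0008, -0.1, -0.1, 0.0] ,
[0.03, -0.0069, -0.0002, -0.0008, -0.1, -0.1, 0.0] ,
[0.03, -0.0069, -0.0002, -0.0008, -0.1, -0.1, 0.0] ,
[0.03, -0.0069, -0.0002, -0.0008, -0.1, -0.1, 0.0] ,
```

Request:
play_rows(
  steps=[0.03,-0.007,-0.0005,-0.0015,0,0,0,0.03,-0.008,0,-0.001,0,0,0,0.03,-0.008,0,-0.001,0,0,0,0.03,-0.007,0,0,0,0,0,0.03,-0.004,0,0,0,0,0],
)

```text
time: 32.55
tool_pos: [0.552, -0.1821, 0.2595]
tcp_rot: [-0.055, -2.189, 2.198]
contact_force: [-0.3, 0.6, -1.4]
opening: 0.439
```

Request:
play_rows(
  steps=[0.03,0,0.005,0,0,0,0,0.03,0,0.005,0,0,0,0,0.03,0,0.005,0,0,0,0,0.03,0,0.002,0,0,0,0,0.03,0,0.0005,0,0,0,0],
)

```text
time: 33.17
tool_pos: [0.5517, -0.183, 0.2414]
tcp_rot: [-0.057, -2.188, 2.199]
contact_force: [-0.1, -0.3, 2.3]
opening: 0.439
```

```bash
python3 - <<'E'
from h import *
st(); plan([(hookp(-.005,0,.2415),HY,5)],.03); snap('scene','s22')
crop('s22',190,90,290,190,7,'s22c')
E
```

```text
t 33.17 pos [ 0.5517 -0.183   0.2414] yaw -3.05 tilt [ 0.002 -1.     0.005] F [-0.1 -0.3  2.3] T [ 0.    0.15 -0.07] op 40.3
t 33.17 pos [ 0.5517 -0.183   0.2414] F [-0.1 -0.3  2.3] op 40.3 mm
[0.03, -0.0084, -0.0, -0.0002, -0.1, -0.1, 0.0] ,
[0.03, -0.0084, -0.0, -0.0002, -0.1, -0.1, 0.0] ,
[0.03, -0.0084, -0.0, -0.0002, -0.1, -0.1, 0.0] ,
[0.03, -0.0084, -0.0, -0.0002, -0.1, -0.1, 0.0] ,
[0.03, -0.0084, -0.0, -0.0002, -0.1, -0.1, 0.0] ,
```

View pics/s22c.png

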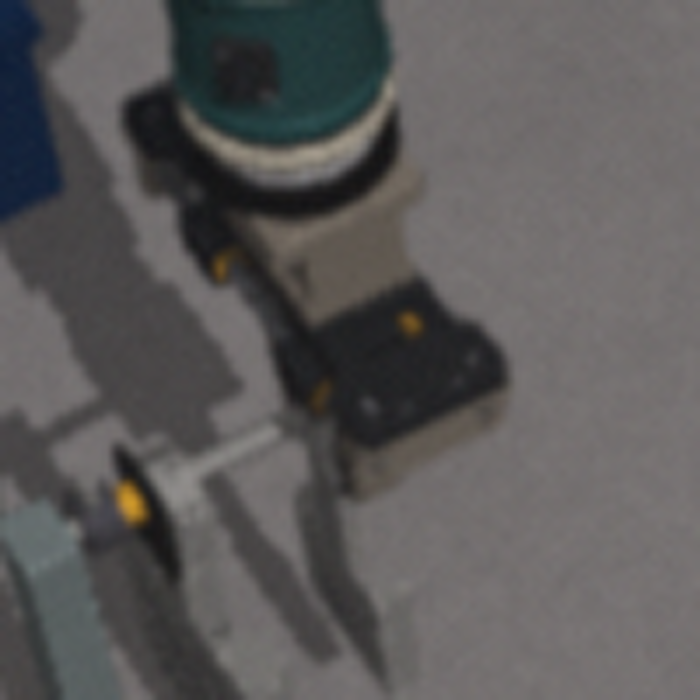

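Request:
play_rows(
  steps=[0.03,-0.005,-0.0005,0,0,0,0,0.03,-0.01,0,0,0,0,0,0.03,-0.01,0,0,0,0,0,0.03,-0.01,0,0,0,0,0,0.03,-0.006,0,0,0,0,0],
)

```text
time: 33.85
tool_pos: [0.5955, -0.1851, 0.2415]
tcp_rot: [-0.056, -2.188, 2.199]
contact_force: [-1.1, -0.2, 0.9]
opening: 0.439
```

Request:
play_rows(
  steps=[0.03,-0.003,0,0,0,0,0,0.03,-0.003,0,0,0,0,0,0.03,-0.002,0,0,0,0,0,0.03,-0.002,0,0,0,0,0,0.03,-0.0015,0,0,0,0,0],
)

```text
time: 34.48
tool_pos: [0.6073, -0.1856, 0.2415]
tcp_rot: [-0.054, -2.188, 2.198]
contact_force: [-4.0, 0.4, 2.0]
opening: 0.44
```

```bash
python3 - <<'E'
from h import *
st(); snap('scene','s23')
crop('s23',180,100,280,200,7,'s23c')
E
```

```text
t 34.48 pos [ 0.6073 -0.1856  0.2415] yaw -3.04 tilt [ 0.003 -1.     0.005] F [-4.   0.4  2. ] T [0.02 0.96 0.04] op 40.4
```

View pics/s23c.png

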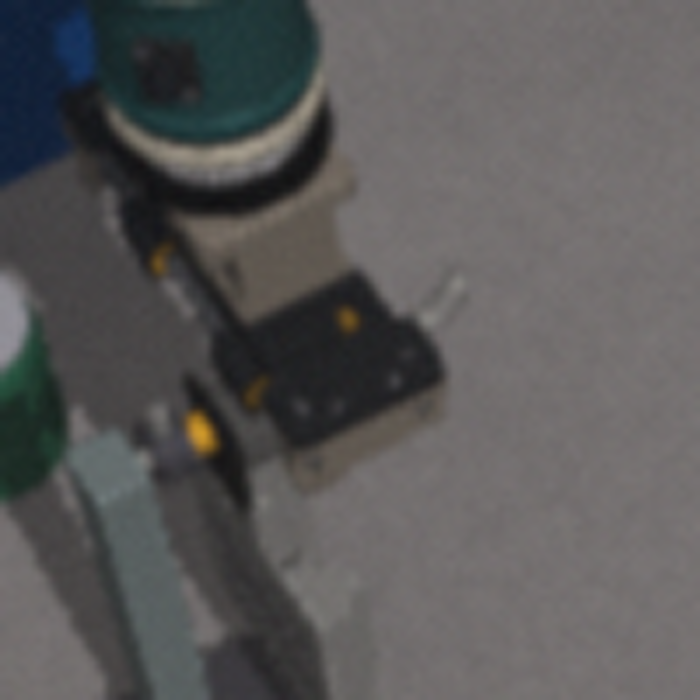

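Contact at about .607 as predicted (F 4 N). Pressing.

Request:
play_rows(
  steps=[0.03,-0.002,0,0,0,0,0.2,0.03,-0.002,0,0,0,0,0.3,0.03,-0.0025,0,0,0,0,0.4,0.03,-0.0025,0,0,0,0,0.4,0.03,-0.0025,0,0,0,0,0.4],
)

```text
time: 35.15
tool_pos: [0.6092, -0.1857, 0.2413]
tcp_rot: [-0.064, -2.192, 2.201]
contact_force: [-8.0, 1.6, 5.7]
opening: 0.439
```

Request:
play_rows(
  steps=[0.03,-0.0025,-0.0005,0,0,0,0.3,0.03,-0.003,-0.0005,0,0,0,0.3,0.03,-0.003,0,0,0,0,0.4,0.03,-0.003,0,0,0,0,0.4,0.03,-0.003,0,0,0,0,0.4],
)

```text
time: 35.78
tool_pos: [0.6107, -0.1858, 0.2413]
tcp_rot: [-0.066, -2.193, 2.201]
contact_force: [-10.4, 0.6, 6.5]
opening: 0.439
```

```bash
python3 - <<'E'
from h import *
st()
E
```

```text
t 35.77 pos [ 0.6107 -0.1858  0.2413] yaw -3.11 tilt [-0.006 -1.     0.003] F [-10.4   0.6   6.5] T [0.28 2.25 0.15] op 40.4
```

Request:
play_rows(
  steps=[0.03,-0.0032,0,0,0,0,0,0.03,0,0,0,0,0,0,0.03,0.0015,0,0,0,0,0,0.03,0.0025,0,0,0,0,0,0.05,0.0005,0,0,0,0,0],
)

```text
time: 36.4
tool_pos: [0.6065, -0.1855, 0.2416]
tcp_rot: [-0.061, -2.191, 2.198]
contact_force: [-1.3, 0.4, -0.4]
opening: 0.519
```

Request:
play_rows(
  steps=[0.07,0,0,0,0,0,0,0.07,0,0,0,0,0,0,0.07,0,-0.008,0,0,0,0,0.07,0,-0.025,0,0,0,0,0.07,0,-0.035,0,0,0,0],
)

```text
time: 37.02
tool_pos: [0.6057, -0.1848, 0.3093]
tcp_rot: [-0.056, -2.191, 2.194]
contact_force: [1.5, 0.1, -0.2]
opening: 0.763
```

Request:
play_rows(
  steps=[0.07,0,-0.04,0,0,0,0,0.07,0.03,-0.02,0,0,0,0,0.07,0.06,0,0,0,0,0,0.07,0.06,0,0,0,0,0,0.07,0.05,0,0,0,0,0],
)

```text
time: 37.65
tool_pos: [0.4055, -0.1732, 0.376]
tcp_rot: [-0.064, -2.196, 2.202]
contact_force: [-0.4, -1.2, 1.4]
opening: 0.758
```

```bash
python3 - <<'E'
from h import *
st(); snap('scene','s24'); snap('top','t24')
crop('s24',170,110,270,220,6,'s24c'); crop('t24',310,130,390,220,6,'t24c')
E
```

```text
t 37.65 pos [ 0.4055 -0.1732  0.376 ] yaw -2.93 tilt [-0.007 -1.     0.003] F [-0.4 -1.2  1.4] T [0.01 0.04 0.03] op 69.7
```

View pics/s24c.png

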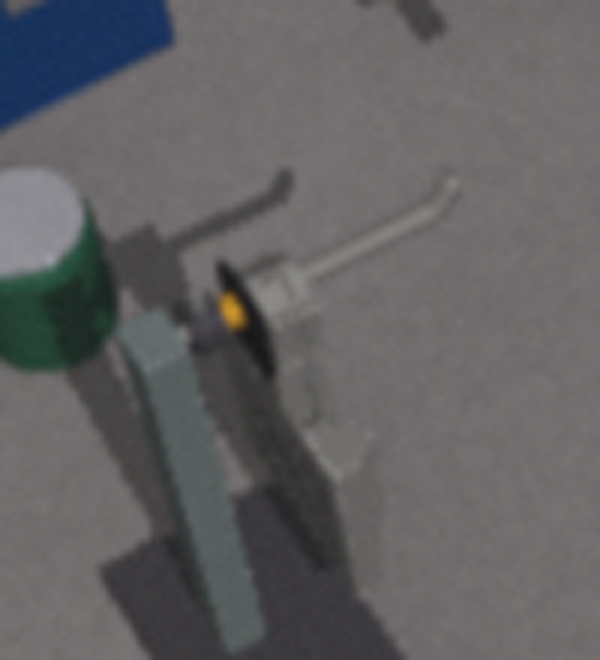

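View pics/t24c.png

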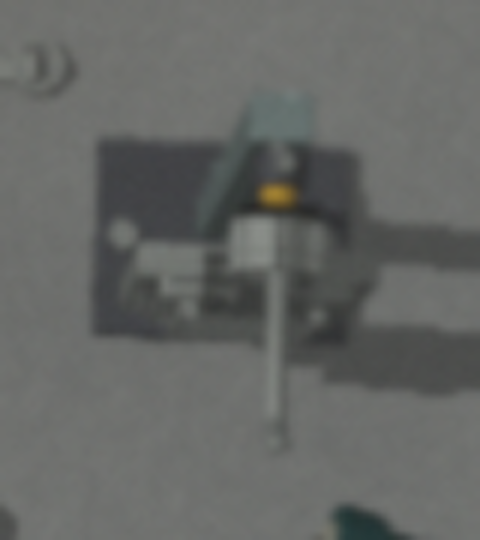

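View pics/s24.png

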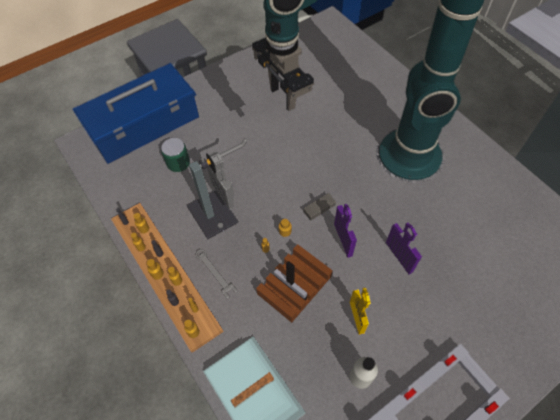

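```bash
python3 -c "
from h import *
st(); print(bot.finish_job())"
```

```text
t 37.75 pos [ 0.4035 -0.1736  0.3765] yaw -3.1 tilt [-0.007 -1.     0.004] F [ 1.6 -0.5  0.9] T [ 0.02 -0.    0.01] op 69.9
the job is handed in; nothing more can be done
None
```

I hung all three strainers on the hook, large then medium then small, nested with their open sides towards the tip, and handed the job in at 37.8 s.

**Pressing:** I judged the give by force and travel only, because the gripper hid the buffer in the pictures. Each press ended at about 9–10 N and about 4–5 mm of travel past first contact. That is below the force that would reach the hard stop. I eased back about 4 mm before letting go each time, so the spring did not throw the strainer.

**Last checks:** The final scene and top pictures show the three eyes side by side against the buffer plate, with the trays inside one another. The gripper is open and well clear. The squeegee, both look-alikes and everything else look where they were. The highest outside force I read was about 12 N, while pressing.

**Failed or disagreed:**
- One move call was refused because of a missing number. I sent it again and nothing was affected.
- The two cameras disagreed by about 4 mm, so I used the mean of the two.

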